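# Clear the seized sockets off the rusty stand and line them up on the shelf

### The arm

A 7-joint arm with a two-finger parallel gripper is mounted at the origin on the work surface. World frame = base frame: x ahead of the robot, y to its left, z up, the work surface at z = 0. Lengths are in mm, angles in rad, forces in N, time in s.
With the tool pointing down it reaches from about 400 to 750 mm from the base axis. Payload 19.5 kg.
Tool frame: the origin (TCP) lies at the very end of the fingers, on their centre line; the grasp point (between the pads) lies 19 mm behind it; z points along the fingers, y is the line along which they close (so a half turn about z gives the same grasp; the last joint's range is limited). The gripper opens to 85 mm and grips with 20 to 120 N. Pads are 22 mm wide; open, the fingers measure 114 mm over their backs; the gripper's body (76 mm by 85 mm) begins 54 mm behind the grasp point. The pads swing forward as they close: fully open they stand 13 mm farther back than shut.
Start: joints at [-1.324, 0.707, -0.028, 1.485, 0.022, 0.951, -0.075], TCP at [163.749, 551.163, 231.268] pointing down, gripper open.
Joint ranges: [-2.71, 2.71], [-0.32, 2.16], [-1.57, 1.52], [0, 2.45], [-1.46, 4.6], [0, 2.02], [-2.83, 2.83]. Speed limits (rad/s): [1.89, 1.89, 2.57, 2.57, 3.01, 3.01, 3.01].

### API

Orientations are given as a rotation vector (axis times angle).
In Python, from workcell import bot, cams gives the robot as it stands.
- The arm moves only by the tool servo_tool, never from a script. Its argument "targets" is a list of rows, each an object of numbers: "fingers": the gripper command: -1 is fully open, 1 is shut, values between are in proportion; "tx", "ty", "tz": the shift along the world's x, y, z in m; "turn": the turn about the world's z in degrees. A call has 1 to 5 rows; each row shifts and turns the commanded pose from where the row before left it; what a row does not reach is not made up. A row lasts 1/8 s, in which the tool goes at most 62.5 mm and 10.7 degrees, less where a joint would pass 70% of its speed; a pose out of reach is approached as far as the arm can. A call is refused whole if a number of a shift passes 0.0625 or a number of a turn 10.7, either way. A call with a gripper value outside its range is refused whole. The fingers move at their own pace and stop on an object; "grip_force" is the grip in N (left out, the last holds). Time passes only in rows, so rows that do not move let the fingers close. It gives the time, the measured TCP pose, the force, the opening and the grip force at its end, in the units of the state.
- bot.get_state(): the state, without advancing time (a new reading comes with each control period).
- cams.camera(name): name is "scene" or "top"; returns (picture, depth): 480x640x3 uint8, red, green, blue; 480x640 float32, mm along the optical axis (not along the pixel's ray), 0 where there is no reading.
- cams.calibration(name): a dict with "intrinsics" (3x3 intrinsics, pixels), "dist" ([k1, k2, p1, p2, k3] as OpenCV has them; the pictures are not rectified), "R" (3x3) and "t" (3): a world point X has camera coordinates R X + t. Camera axes: x right, y down, z forward; pixel columns grow to the right and rows downward; lengths in mm; the calibration is good to about 2 mm. A picture is of the moment at which its call begins. calibration takes no time and is no camera call.
- bot.job_done(): hands the job in; it is judged then, once.
The state is a dict: "t": time; "qpos": joint angles; "dq": joint speeds; "joint_efforts": joint torques, N m; "tool_pos": TCP position; "tcp_rot": TCP orientation; "contact_force": force on the tool from outside, world axes, zero at the start; "ft_torque": the same for the moment, N m; "finger_gap": opening from 0.0 (shut) to 1.0 (fully open); "finger_force": force on a finger pad.
Only numpy, scipy, OpenCV 4.12 (cv2) and the standard library are available. Lean on these libraries where they do the work, as an engineer would, in place of code of your own. Each camera call takes 0.05 s, during which the arm holds its last target. There are 200 camera calls.

### The job

The impact sockets have rusted onto the posts of the old socket stand: twist each one back and forth while easing it upwards until it comes free; do not just yank it, for the stand only lies on the bench and must not be lifted, tipped or dragged. Stand every socket upright on the low shelf in two straight rows along the middle of its lanes, the tall deep sockets in the lane at the back (along the shelf's raised rim, farther from the robot) and the short ones in the front lane, neighbours side by side no more than about 25 mm apart. Leave the drill, the screwdriver and the contactor where they are.

Things in the scene. Friction and masses are not known exactly. Their poses are not given: they have to be found in the camera images.
- deep1: Deep (tall) impact socket, one of up to three alike: dark steel cylinder, diameter 48 mm, 90 mm high, 650 g, hexagon opening at the top. Origin: centre of its underside; z along its axis, up at the start. Grip its smooth side, 26 mm above the underside and higher, from any direction. At the start seized on a post of the stand, underside on the plate. None if absent in this run.
- deep2: Deep (tall) impact socket, one of up to three alike: dark steel cylinder, diameter 48 mm, 90 mm high, 650 g, hexagon opening at the top. Origin: centre of its underside; z along its axis, up at the start. Grip its smooth side, 26 mm above the underside and higher, from any direction. At the start seized on a post of the stand, underside on the plate. None if absent in this run.
- deep3: Deep (tall) impact socket, one of up to three alike: dark steel cylinder, diameter 48 mm, 90 mm high, 650 g, hexagon opening at the top. Origin: centre of its underside; z along its axis, up at the start. Grip its smooth side, 26 mm above the underside and higher, from any direction. At the start seized on a post of the stand, underside on the plate. None if absent in this run.
- std1: Standard (short) impact socket, one of up to three alike: dark steel cylinder, diameter 48 mm, 60 mm high, 450 g, hexagon opening at the top. Origin: centre of its underside; z along its axis, up at the start. Grip its smooth side, 26 mm above the underside and higher, from any direction. At the start seized on a post of the stand, underside on the plate. None if absent in this run.
- std2: Standard (short) impact socket, one of up to three alike: dark steel cylinder, diameter 48 mm, 60 mm high, 450 g, hexagon opening at the top. Origin: centre of its underside; z along its axis, up at the start. Grip its smooth side, 26 mm above the underside and higher, from any direction. At the start seized on a post of the stand, underside on the plate. None if absent in this run.
- std3: Standard (short) impact socket, one of up to three alike: dark steel cylinder, diameter 48 mm, 60 mm high, 450 g, hexagon opening at the top. Origin: centre of its underside; z along its axis, up at the start. Grip its smooth side, 26 mm above the underside and higher, from any direction. At the start seized on a post of the stand, underside on the plate. None if absent in this run.
- stand: Socket stand: rusty steel plate 200 mm (its x) by 300 mm (its y), 6 mm thick, about 3 kg, lying unfastened on the bench. Origin: centre of its underside. Six posts at x = -50 or +50 mm, y = -100, 0 or +100 mm in its frame, some of them bare.
- posts (a point): Middle of the stand's upper face. Posts: 19 mm in diameter, 22.5 mm high, the first 13 mm straight, then domed. A seized socket resists sliding with about 55 N until raised 10 to 17 mm: a straight pull lifts or tips the stand (at 15 to 30 N). While being turned (0.6 N m) it slides up easily, if it rises at most about 2 mm per 1.2 rad of turning, either way.
- shelf: Low grey steel shelf, fixed, 250 mm deep (its x, pointing away from the robot to the back), 310 mm wide (its y, along the rows). Origin: centre of its underside on the bench. Board's upper face 60 mm above the bench; its front and sides have no rim, its back has one 20 mm high; a white painted line along the middle (x = 0) parts the back lane from the front lane.
- row_back (a point): Middle of the back lane, on the board's upper face (58 mm behind the white line); axes as the shelf's, so the back row runs through here along y.
- row_front (a point): Middle of the front lane, on the board's upper face (58 mm in front of the white line); axes as the shelf's, so the front row runs through here along y.
- drill: Bystander: red and black cordless drill lying on its side, about 190 by 200 mm, 64 mm high.
- screwdriver: Bystander: screwdriver with a red handle, 220 mm long, lying on the bench beyond the work.
- contactor: Bystander: white contactor block, 60 by 90 mm, 75 mm high.
There are look-alikes about, which are no part of the job. Leave any orange look-alike of the std2 alone.

How it is judged:
By the outcome, as a careful person would: the job done as asked, in the order asked, and still so for the second after the job is handed in, with the robot touching nothing.
Of deep1, deep2, deep3, std1, std2, std3 only 3 to 5 are there at a start; the rules pass over those that are not, and their reading is None.
At some moment in a run one of std1, std2, std3 may be knocked a few centimetres aside while the robot is not near it.
Once in a run the grip may slacken for a moment while it holds something.
It also fails if it takes over 210 s, if anything falls off the work surface, if the arm or the gripper's body presses on something with over 40 N, if the wrist force passes 120 N, or if a joint passes its speed limit or range.

## Working session

There is one attempt and no reset: what is moved stays moved. The work goes in short steps, Python scripts to look and compute and a tool call to move; the robot and the scene stay as the last step left them, time stands still between calls to the robot, and variables do not carry over. Pictures are saved under pics/ and viewed, at most 14 in all, crops included, and the job is handed in when it is done.

Besides the shell and the picture viewer there is one more tool, called after "Request:" as name([rows], argument=value, ...), one row to a line, values as JSON. servo_tool: Moves the arm, as the interface text tells. Its arguments: {"type":"object","properties":{"targets":{"type":"array","items":{"type":"object","properties":{"fingers":{"type":"number"},"tx":{"type":"number"},"ty":{"type":"number"},"tz":{"type":"number"},"turn":{"type":"number"}}}},"grip_force":{"type":"number"}},"required":["targets"]}

```bash
ls; mkdir -p pics
python3 - <<'E'
from workcell import bot,cams
import cv2,numpy as np
s=bot.get_state();print(s)
for n in("scene","top"):
    p,d=cams.camera(n);cv2.imwrite(f"pics/{n}0.png",p[:,:,::-1]);np.save(f"{n}_d.npy",d);np.save(f"{n}_p.npy",p)
    print(cams.calibration(n))
E
```

```text
pics
{'t': 0.0, 'qpos': array([-1.32370522,  0.7070771 , -0.02759143,  1.48497207,  0.02198863,
        0.95090393, -0.07547778]), 'dq': array([-0.00134365, -0.00051977,  0.00135614, -0.0014811 ,  0.00168881,
       -0.00055452, -0.00040537]), 'joint_efforts': array([-1.45747108e-04, -8.83205438e+01,  1.23460505e+00, -2.36172903e+01,
        1.68519298e-02,  6.52263247e-03,  4.95486677e-05]), 'tool_pos': array([163.6942515 , 550.94391983, 230.84890315]), 'tcp_rot': array([-4.52047674e-01, -3.10878630e+00,  1.65294450e-03]), 'contact_force': array([-0.05249816, -0.07744449,  0.69439196]), 'ft_torque': array([-0.01550026, -0.05025535, -0.05550114]), 'finger_force': 0.0, 'finger_gap': 0.998367523022202}
{'intrinsics': array([[546.67196572,   0.        , 322.49663069],
       [  0.        , 546.67196572, 235.03249277],
       [  0.        ,   0.        ,   1.        ]]), 'dist': array([0.00740686, 0.        , 0.        , 0.        , 0.        ]), 'R': array([[-0.88515615,  0.46519228,  0.0097329 ],
       [ 0.38277928,  0.73991651, -0.55317591],
       [-0.26453469, -0.48592151, -0.83300761]]), 't': array([ 560.48644255, -206.68493879, 1458.09306329])}
{'intrinsics': array([[562.76471496,   0.        , 323.2719729 ],
       [  0.        , 562.76471496, 241.70787627],
       [  0.        ,   0.        ,   1.        ]]), 'dist': array([0.03980712, 0.        , 0.        , 0.        , 0.        ]), 'R': array([[ 1.25196102e-02, -9.99921333e-01,  7.66491767e-04],
       [-9.98446602e-01, -1.25427594e-02, -5.42868472e-02],
       [ 5.42921906e-02, -8.56509341e-05, -9.98525088e-01]]), 't': array([   7.55804775,  622.34341757, 1639.18519892])}
```

View pics/scene0.png

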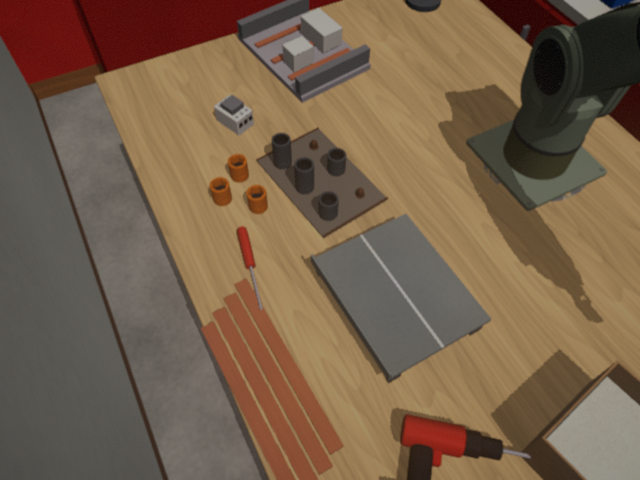

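View pics/top0.png

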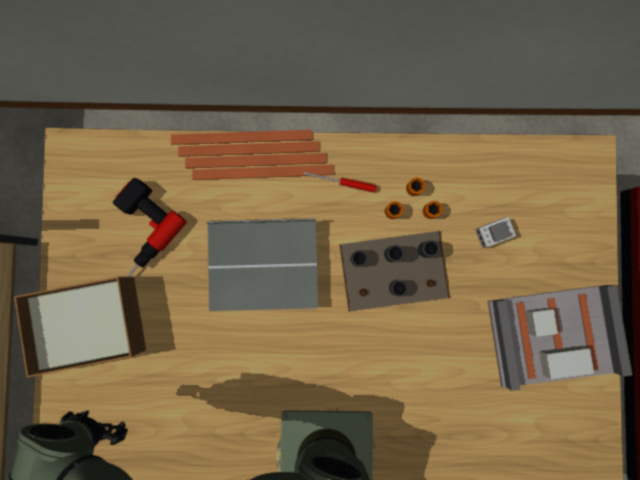

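Top view: four dark sockets on the stand: deep at (395,253) and (428,249), short at (359,258) and (400,288). The shelf centre is at (263,265), and the three orange look-alikes sit around (410,200).

```bash
cat > h.py <<'E'
from workcell import bot,cams
import cv2,numpy as np
def cloud(n,p=None,d=None):
    if p is None:p,d=cams.camera(n)
    c=cams.calibration(n);v,u=np.indices(d.shape)
    uv=np.stack([u,v],-1).reshape(-1,1,2).astype(float)
    xy=cv2.undistortPoints(uv,c["intrinsics"],c["dist"]).reshape(-1,2)
    X=np.c_[xy,np.ones(len(xy))]*d.reshape(-1,1)
    W=((X-c["t"])@c["R"]).reshape(480,640,3);W[d==0]=np.nan
    return p,d,W
def tops(n,lo,hi,box,p=None,d=None):
    """blobs with height in lo..hi within world box x0,x1,y0,y1"""
    p,d,W=cloud(n,p,d);x,y,z=W[...,0],W[...,1],W[...,2]
    m=(z>lo)&(z<hi)&(x>box[0])&(x<box[1])&(y>box[2])&(y<box[3])
    k,l,st,ce=cv2.connectedComponentsWithStats(m.astype(np.uint8))
    out=[]
    for i in range(1,k):
        if st[i,4]<20: continue
        P=W[l==i];c,r=cv2.minEnclosingCircle(P[:,:2].astype(np.float32))
        out.append((ce[i].round(),st[i,4],np.round(c,1),round(r,1),np.round(P.mean(0),1),np.round(np.median(P[:,2]),1)))
    return out
E
python3 - <<'E'
from h import *
p=np.load("top_p.npy");d=np.load("top_d.npy")
_,_,W=cloud("top",p,d)
for px in [(263,240),(263,290),(320,320),(380,270),(395,253),(428,249)]: print(px,W[px[1],px[0]].round(1))
for lo,hi in((80,110),(52,75)):
    print(lo)
    for o in tops("top",lo,hi,(300,900,-400,300),p,d):print(*o)
# shelf
x,y,z=np.moveaxis(W,-1,0)
m=(z>50)&(z<90)&(x>350)&(x<800)&(y>0)&(y<320)
P=W[m][:,:2].astype(np.float32);print("shelf",cv2.minAreaRect(P),np.median(z[m]))
# white line
w=m&(p.min(2)>150);Q=W[w];print("line",len(Q),Q.mean(0),cv2.fitLine(Q[:,:2].astype(np.float32),2,0,.01,.01).ravel())
# plate
v,u=np.indices(z.shape);g=p.astype(int)
m=(u>330)&(u<460)&(v>225)&(v<320)&(g[...,0]-g[...,2]<45)&(g.sum(2)<300)&(z<15)
print("plate",m.sum(),cv2.minAreaRect(W[m][:,:2].astype(np.float32)),np.median(z[m]))
# scene cam
p2=np.load("scene_p.npy");d2=np.load("scene_d.npy")
for lo,hi in((88,110),(60,75)):
    print("scene",lo)
    for o in tops("scene",lo,hi,(300,900,-400,0),p2,d2):print(*o)
E
```

```text
(263, 240) [622.7 188.3  58.1]
(263, 290) [479.9 185.4  60.5]
(320, 320) [391.4  22.1  -5.3]
(380, 270) [ 541.2 -152.4   13.6]
(395, 253) [ 589.9 -189.7   64.4]
(428, 249) [ 602.2 -282.2   72.2]
80
[265. 220.] 25 [678.1 179.7] 21.4 [678.6 180.1  82.1] 81.7
[430. 248.] 136 [ 604.4 -285.1] 24.8 [ 603.9 -285.    92.8] 93.0
[395. 253.] 127 [ 589.7 -186.6] 23.7 [ 589.3 -186.3   92.8] 93.6
52
[416. 185.] 106 [ 787.  -250.5] 24.3 [ 787.1 -251.1   58.4] 58.1
[394. 209.] 105 [ 717.2 -188.8] 24.0 [ 718.  -188.    58.7] 58.6
[433. 209.] 108 [ 719.4 -301. ] 24.4 [ 719.  -299.9   58.9] 58.6
[270. 265.] 7973 [551.5 169.3] 183.4 [550.9 166.9  59.6] 59.5
[422. 249.] 21 [ 602.7 -274.4] 20.5 [ 601.5 -265.9   64. ] 65.4
[430. 248.] 88 [ 604.3 -287.5] 16.1 [ 605.2 -288.2   69.7] 69.7
[395. 253.] 87 [ 589.8 -188. ] 17.6 [ 590.4 -188.7   69.8] 70.1
[359. 258.] 112 [575.3 -87.6] 23.9 [575.  -87.8  63.6] 63.8
[399. 288.] 121 [ 491.6 -201.9] 24.1 [ 491.1 -201.9   63.9] 64.0
shelf ((553.8175048828125, 178.69468688964844), (255.93505859375, 290.0310363769531), 2.252716302871704) 59.46172893463314
line 61 [550.08598408 176.33819842  60.26100888] [ 4.2181566e-02 -9.9910998e-01  5.5008600e+02  1.7633820e+02]
plate 5574 ((540.292236328125, -197.006103515625), (199.2729949951172, 301.8972473144531), 8.32065486907959) 5.53337526633608
scene 88
[281. 140.] 154 [ 603.2 -281.3] 26.6 [ 603.7 -281.4   93.2] 93.2
[304. 165.] 160 [ 589.6 -184.7] 26.0 [ 589.6 -181.7   93.4] 93.7
scene 60
[281. 142.] 45 [ 599.  -294.6] 13.9 [ 598.3 -294.4   71.5] 71.7
[281. 152.] 78 [ 605.9 -278.1] 23.1 [ 611.  -265.6   67.6] 67.6
[337. 155.] 127 [ 490.5 -197.7] 26.0 [ 490.8 -196.4   64.1] 63.8
[304. 167.] 54 [ 583.2 -194. ] 14.8 [ 584.2 -194.1   70.3] 70.2
[304. 178.] 68 [ 591.8 -177.1] 22.1 [ 597.4 -167.    68. ] 67.7
[328. 200.] 147 [574.1 -83.5] 25.7 [574.6 -83.1  64.4] 64.6
```

Request:
servo_tool([
  {"tx": 0.036, "ty": -0.05, "turn": -8, "fingers": -1},
  {"tx": 0.036, "ty": -0.05, "turn": -8, "fingers": -1},
  {"tx": 0.036, "ty": -0.05, "turn": -8, "fingers": -1},
  {"tx": 0.036, "ty": -0.05, "turn": -8, "fingers": -1},
  {"tx": 0.036, "ty": -0.05, "turn": -8, "fingers": -1},
])

```text
$.targets[0]: bad value
```

Request:
servo_tool([
  {"tx": 0.036, "ty": -0.05, "turn": -8, "fingers": -1},
  {"tx": 0.036, "ty": -0.05, "turn": -8, "fingers": -1},
  {"tx": 0.036, "ty": -0.05, "turn": -9, "fingers": -1},
  {"tx": 0.019, "ty": -0.054, "fingers": -1},
  {"tx": 0.019, "ty": -0.054, "fingers": -1},
])

```text
$.targets[0]: bad value
```

Request:
servo_tool([
  {"tx": 0.019, "ty": -0.054, "fingers": -1},
  {"tx": 0.019, "ty": -0.054, "fingers": -1},
  {"tx": 0.019, "ty": -0.054, "fingers": -1},
  {"tx": 0.019, "ty": -0.054, "fingers": -1},
  {"tx": 0.019, "ty": -0.054, "fingers": -1},
])

```text
$.targets[0]: bad value
```

Request:
servo_tool([
  {"tx": 0.019, "ty": -0.054, "fingers": -1},
  {"tz": -0.04, "fingers": -1},
  {"tz": -0.02, "fingers": -1},
  {"fingers": -1},
  {"fingers": -1},
])

```text
$.targets[0]: bad value
```

Request:
servo_tool([
  {"tx": 0.036, "ty": -0.05, "tz": 0.0, "turn": -8.0, "fingers": -1.0},
  {"tx": 0.036, "ty": -0.05, "tz": 0.0, "turn": -8.0, "fingers": -1.0},
  {"tx": 0.036, "ty": -0.05, "tz": 0.0, "turn": -8.0, "fingers": -1.0},
  {"tx": 0.036, "ty": -0.05, "tz": 0.0, "turn": -8.0, "fingers": -1.0},
  {"tx": 0.036, "ty": -0.05, "tz": 0.0, "turn": -8.0, "fingers": -1.0},
])

```text
t: 0.72
tool_pos: [344.6, 299.4, 231.3]
tcp_rot: [-1.494, -2.763, 0.0]
contact_force: [1.3, 0.2, -1.1]
finger_gap: 0.997
finger_force: 0.0
```

Request:
servo_tool([
  {"tx": 0.036, "ty": -0.05, "tz": 0.0, "turn": -8.0, "fingers": -1.0},
  {"tx": 0.036, "ty": -0.05, "tz": 0.0, "turn": -8.0, "fingers": -1.0},
  {"tx": 0.036, "ty": -0.05, "tz": 0.0, "turn": -9.0, "fingers": -1.0},
  {"tx": 0.019, "ty": -0.054, "tz": 0.0, "turn": 0.0, "fingers": -1.0},
  {"tx": 0.019, "ty": -0.054, "tz": 0.0, "turn": 0.0, "fingers": -1.0},
])

```text
t: 1.35
tool_pos: [490.1, 41.4, 231.1]
tcp_rot: [-2.051, -2.379, 0.001]
contact_force: [1.6, 0.3, -1.5]
finger_gap: 1.003
finger_force: 0.0
```

Request:
servo_tool([
  {"tx": 0.019, "ty": -0.054, "tz": 0.0, "turn": 0.0, "fingers": -1.0},
  {"tx": 0.019, "ty": -0.054, "tz": 0.0, "turn": 0.0, "fingers": -1.0},
  {"tx": 0.019, "ty": -0.054, "tz": 0.0, "turn": 0.0, "fingers": -1.0},
  {"tx": 0.019, "ty": -0.054, "tz": 0.0, "turn": 0.0, "fingers": -1.0},
  {"tx": 0.019, "ty": -0.054, "tz": 0.0, "turn": 0.0, "fingers": -1.0},
])

```text
t: 1.98
tool_pos: [585.0, -228.6, 231.1]
tcp_rot: [-2.051, -2.379, -0.0]
contact_force: [0.4, 1.2, -0.8]
finger_gap: 1.0
finger_force: 0.0
```

Request:
servo_tool([
  {"tx": 0.019, "ty": -0.054, "tz": 0.0, "turn": 0.0, "fingers": -1.0},
  {"tx": 0.0, "ty": 0.0, "tz": -0.04, "turn": 0.0, "fingers": -1.0},
  {"tx": 0.0, "ty": 0.0, "tz": -0.03, "turn": 0.0, "fingers": -1.0},
  {"tx": 0.0, "ty": 0.0, "tz": 0.0, "turn": 0.0, "fingers": -1.0},
  {"tx": 0.0, "ty": 0.0, "tz": 0.0, "turn": 0.0, "fingers": -1.0},
])

```text
t: 2.6
tool_pos: [604.2, -281.0, 162.6]
tcp_rot: [2.051, 2.378, 0.0]
contact_force: [-0.2, 1.0, -0.1]
finger_gap: 0.999
finger_force: 0.0
```

Request:
servo_tool([
  {"tx": 0.0, "ty": -0.0035, "tz": -0.05, "turn": 0.0, "fingers": -1.0},
  {"tx": 0.0, "ty": 0.0, "tz": -0.045, "turn": 0.0, "fingers": -1.0},
  {"tx": 0.0, "ty": 0.0, "tz": -0.021, "turn": 0.0, "fingers": -0.6},
  {"tx": 0.0, "ty": 0.0, "tz": 0.0, "turn": 0.0, "fingers": -0.24},
  {"tx": 0.0, "ty": 0.0, "tz": 0.0, "turn": 0.0, "fingers": -0.24},
], grip_force=20)

```text
t: 3.22
tool_pos: [604.7, -284.8, 47.3]
tcp_rot: [2.05, 2.377, 0.001]
contact_force: [0.5, -0.8, 0.4]
finger_gap: 0.622
finger_force: 0.0
```

Request:
servo_tool([
  {"tx": 0.0, "ty": 0.0, "tz": 0.0, "turn": 0.0, "fingers": -0.2},
  {"tx": 0.0, "ty": 0.0, "tz": 0.0, "turn": 0.0, "fingers": -0.18},
])

```text
t: 3.48
tool_pos: [604.1, -284.5, 46.1]
tcp_rot: [2.051, 2.378, 0.0]
contact_force: [-0.3, 0.3, -0.7]
finger_gap: 0.589
finger_force: 0.0
```

Run:
```python
from h import *
p,d=cams.camera("scene");cv2.imwrite("pics/s1.png",cv2.resize(p[90:250,200:420,::-1],None,fx=3,fy=3,interpolation=cv2.INTER_CUBIC))
print(bot.get_state()["ft_torque"])
```

```text
[ 0.05786621 -0.01930813 -0.01196063]
```

View pics/s1.png

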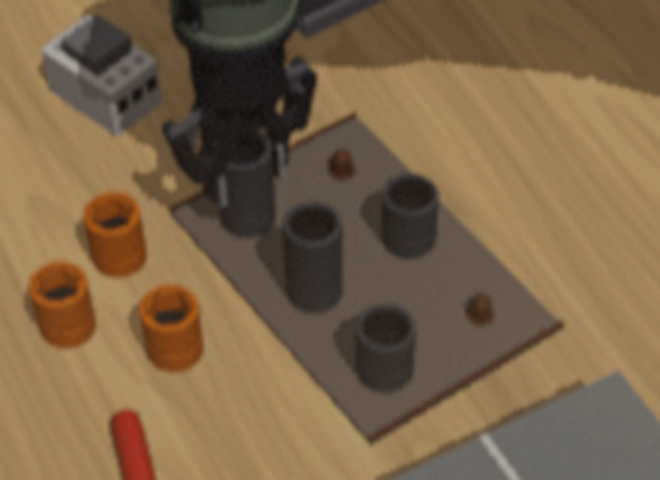

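The fingers straddle the far deep socket (crop pixel 250,185), with no contact at a 50 mm opening, so the gripper is centred. Closing.

Request:
servo_tool([
  {"tx": 0.0, "ty": 0.0, "tz": 0.0, "turn": 0.0, "fingers": -0.14},
  {"tx": 0.0, "ty": 0.0, "tz": 0.0, "turn": 0.0, "fingers": -0.1},
  {"tx": 0.0, "ty": 0.0, "tz": 0.0, "turn": 0.0, "fingers": 0.0},
])

```text
t: 3.9
tool_pos: [604.6, -284.3, 45.9]
tcp_rot: [2.05, 2.378, 0.002]
contact_force: [5.7, 0.8, 6.1]
finger_gap: 0.55
finger_force: 19.7
```

Request:
servo_tool([
  {"tx": 0.0, "ty": 0.0, "tz": 0.0, "turn": 0.0, "fingers": 1.0},
  {"tx": 0.0, "ty": 0.0, "tz": 0.0, "turn": 0.0, "fingers": 1.0},
  {"tx": 0.0, "ty": 0.0, "tz": 0.0, "turn": 0.0, "fingers": 1.0},
], grip_force=90)

```text
t: 4.28
tool_pos: [604.7, -284.3, 46.1]
tcp_rot: [2.05, 2.378, 0.002]
contact_force: [3.6, -0.1, 9.2]
finger_gap: 0.541
finger_force: 91.7
```

Request:
servo_tool([
  {"tx": 0.0, "ty": 0.0, "tz": 0.0, "turn": 10.7, "fingers": 1.0},
  {"tx": 0.0, "ty": 0.0, "tz": 0.00028, "turn": 10.7, "fingers": 1.0},
  {"tx": 0.0, "ty": 0.0, "tz": 0.00028, "turn": 10.7, "fingers": 1.0},
  {"tx": 0.0, "ty": 0.0, "tz": 0.00028, "turn": 10.7, "fingers": 1.0},
  {"tx": 0.0, "ty": 0.0, "tz": 0.00028, "turn": 10.7, "fingers": 1.0},
])

```text
t: 4.9
tool_pos: [604.1, -284.6, 46.4]
tcp_rot: [0.752, 3.049, -0.0]
contact_force: [4.6, -3.0, -6.9]
finger_gap: 0.545
finger_force: 93.2
```

Request:
servo_tool([
  {"tx": 0.0, "ty": 0.0, "tz": 0.0, "turn": -10.7, "fingers": 1.0},
  {"tx": 0.0, "ty": 0.0, "tz": 0.00025, "turn": -10.7, "fingers": 1.0},
  {"tx": 0.0, "ty": 0.0, "tz": 0.00025, "turn": -10.7, "fingers": 1.0},
  {"tx": 0.0, "ty": 0.0, "tz": 0.00025, "turn": -10.7, "fingers": 1.0},
  {"tx": 0.0, "ty": 0.0, "tz": 0.00025, "turn": -10.7, "fingers": 1.0},
])

```text
t: 5.52
tool_pos: [604.6, -283.8, 47.2]
tcp_rot: [2.058, 2.373, 0.002]
contact_force: [8.7, 1.1, -6.9]
finger_gap: 0.544
finger_force: 94.6
```

Request:
servo_tool([
  {"tx": 0.0, "ty": 0.0, "tz": 0.00025, "turn": -10.7, "fingers": 1.0},
  {"tx": 0.0, "ty": 0.0, "tz": 0.00025, "turn": -10.7, "fingers": 1.0},
  {"tx": 0.0, "ty": 0.0, "tz": 0.00025, "turn": -10.7, "fingers": 1.0},
  {"tx": 0.0, "ty": 0.0, "tz": 0.00025, "turn": -10.7, "fingers": 1.0},
  {"tx": 0.0, "ty": 0.0, "tz": 0.00025, "turn": -10.7, "fingers": 1.0},
])

```text
t: 6.15
tool_pos: [605.3, -283.8, 48.3]
tcp_rot: [2.905, 1.193, 0.004]
contact_force: [12.2, -1.1, -11.6]
finger_gap: 0.541
finger_force: 94.3
```

Request:
servo_tool([
  {"tx": 0.001, "ty": 0.0002, "tz": 0.0, "turn": 10.7, "fingers": 1.0},
  {"tx": 0.0, "ty": 0.0, "tz": 0.00025, "turn": 10.7, "fingers": 1.0},
  {"tx": 0.0, "ty": 0.0, "tz": 0.00025, "turn": 10.7, "fingers": 1.0},
  {"tx": 0.0, "ty": 0.0, "tz": 0.00025, "turn": 10.7, "fingers": 1.0},
  {"tx": 0.0, "ty": 0.0, "tz": 0.00025, "turn": 10.7, "fingers": 1.0},
])

```text
t: 6.78
tool_pos: [604.8, -284.6, 49.3]
tcp_rot: [2.044, 2.385, -0.001]
contact_force: [3.7, -3.3, -9.7]
finger_gap: 0.543
finger_force: 94.9
```

Request:
servo_tool([
  {"tx": 0.0, "ty": 0.0, "tz": 0.00025, "turn": 10.7, "fingers": 1.0},
  {"tx": 0.0, "ty": 0.0, "tz": 0.00025, "turn": 10.7, "fingers": 1.0},
  {"tx": 0.0, "ty": 0.0, "tz": 0.00025, "turn": 10.7, "fingers": 1.0},
  {"tx": 0.0, "ty": 0.0, "tz": 0.00025, "turn": 10.7, "fingers": 1.0},
  {"tx": 0.0, "ty": 0.0, "tz": 0.00025, "turn": 10.7, "fingers": 1.0},
])

```text
t: 7.4
tool_pos: [604.3, -284.6, 50.2]
tcp_rot: [-0.752, -3.049, 0.001]
contact_force: [4.6, -3.7, -9.7]
finger_gap: 0.539
finger_force: 95.0
```

Request:
servo_tool([
  {"tx": 0.0, "ty": 0.0, "tz": 0.0, "turn": -10.7, "fingers": 1.0},
  {"tx": 0.0, "ty": 0.0, "tz": 0.00025, "turn": -10.7, "fingers": 1.0},
  {"tx": 0.0, "ty": 0.0, "tz": 0.00025, "turn": -10.7, "fingers": 1.0},
  {"tx": 0.0, "ty": 0.0, "tz": 0.00025, "turn": -10.7, "fingers": 1.0},
  {"tx": 0.0, "ty": 0.0, "tz": 0.00025, "turn": -10.7, "fingers": 1.0},
])

```text
t: 8.02
tool_pos: [604.7, -283.7, 51.1]
tcp_rot: [-2.058, -2.373, -0.0]
contact_force: [5.5, -0.4, -13.1]
finger_gap: 0.54
finger_force: 95.2
```

Request:
servo_tool([
  {"tx": 0.0, "ty": 0.0, "tz": 0.00025, "turn": -10.7, "fingers": 1.0},
  {"tx": 0.0, "ty": 0.0, "tz": 0.00025, "turn": -10.7, "fingers": 1.0},
  {"tx": 0.0, "ty": 0.0, "tz": 0.00025, "turn": -10.7, "fingers": 1.0},
  {"tx": 0.0, "ty": 0.0, "tz": 0.00025, "turn": -10.7, "fingers": 1.0},
  {"tx": 0.0, "ty": 0.0, "tz": 0.00025, "turn": -10.7, "fingers": 1.0},
])

```text
t: 8.65
tool_pos: [605.5, -283.7, 52.7]
tcp_rot: [2.906, 1.193, 0.002]
contact_force: [8.6, 0.2, -10.2]
finger_gap: 0.541
finger_force: 95.4
```

Request:
servo_tool([
  {"tx": 0.0003, "ty": 0.0, "tz": 0.0, "turn": 10.7, "fingers": 1.0},
  {"tx": 0.0, "ty": 0.0, "tz": 0.00025, "turn": 10.7, "fingers": 1.0},
  {"tx": 0.0, "ty": 0.0, "tz": 0.00025, "turn": 10.7, "fingers": 1.0},
  {"tx": 0.0, "ty": 0.0, "tz": 0.00025, "turn": 10.7, "fingers": 1.0},
  {"tx": 0.0, "ty": 0.0, "tz": 0.00025, "turn": 10.7, "fingers": 1.0},
])

```text
t: 9.28
tool_pos: [604.9, -284.6, 53.5]
tcp_rot: [2.045, 2.385, -0.001]
contact_force: [3.1, -3.9, -9.4]
finger_gap: 0.542
finger_force: 95.5
```

Request:
servo_tool([
  {"tx": 0.0, "ty": 0.0, "tz": 0.00025, "turn": 10.7, "fingers": 1.0},
  {"tx": 0.0, "ty": 0.0, "tz": 0.00025, "turn": 10.7, "fingers": 1.0},
  {"tx": 0.0, "ty": 0.0, "tz": 0.00025, "turn": 10.7, "fingers": 1.0},
  {"tx": 0.0, "ty": 0.0, "tz": 0.00025, "turn": 10.7, "fingers": 1.0},
  {"tx": 0.0, "ty": 0.0, "tz": 0.00025, "turn": 10.7, "fingers": 1.0},
])

```text
t: 9.9
tool_pos: [604.6, -284.7, 54.8]
tcp_rot: [-0.752, -3.049, 0.001]
contact_force: [1.1, -3.7, -8.2]
finger_gap: 0.541
finger_force: 95.6
```

Request:
servo_tool([
  {"tx": 0.0, "ty": 0.0, "tz": 0.0, "turn": -10.7, "fingers": 1.0},
  {"tx": 0.0, "ty": 0.0, "tz": 0.00025, "turn": -10.7, "fingers": 1.0},
  {"tx": 0.0, "ty": 0.0, "tz": 0.00025, "turn": -10.7, "fingers": 1.0},
  {"tx": 0.0, "ty": 0.0, "tz": 0.00025, "turn": -10.7, "fingers": 1.0},
  {"tx": 0.0, "ty": 0.0, "tz": 0.00025, "turn": -10.7, "fingers": 1.0},
])

```text
t: 10.52
tool_pos: [604.8, -283.8, 55.6]
tcp_rot: [-2.058, -2.372, 0.0]
contact_force: [2.5, 1.0, -10.2]
finger_gap: 0.539
finger_force: 95.7
```

Request:
servo_tool([
  {"tx": 0.0, "ty": 0.0, "tz": 0.00025, "turn": -10.7, "fingers": 1.0},
  {"tx": 0.0, "ty": 0.0, "tz": 0.00025, "turn": -10.7, "fingers": 1.0},
  {"tx": 0.0, "ty": 0.0, "tz": 0.00025, "turn": -10.7, "fingers": 1.0},
  {"tx": 0.0, "ty": 0.0, "tz": 0.00025, "turn": -10.7, "fingers": 1.0},
  {"tx": 0.0, "ty": 0.0, "tz": 0.00025, "turn": -10.7, "fingers": 1.0},
])

```text
t: 11.15
tool_pos: [605.4, -283.9, 57.2]
tcp_rot: [2.907, 1.192, 0.001]
contact_force: [4.2, -1.4, -7.8]
finger_gap: 0.539
finger_force: 95.7
```

Request:
servo_tool([
  {"tx": 0.0, "ty": 0.0, "tz": 0.0, "turn": 10.7, "fingers": 1.0},
  {"tx": 0.0, "ty": 0.0, "tz": 0.00025, "turn": 10.7, "fingers": 1.0},
  {"tx": 0.0, "ty": 0.0, "tz": 0.00025, "turn": 10.7, "fingers": 1.0},
  {"tx": 0.0, "ty": 0.0, "tz": 0.00025, "turn": 10.7, "fingers": 1.0},
  {"tx": 0.0, "ty": 0.0, "tz": 0.00025, "turn": 10.7, "fingers": 1.0},
])

```text
t: 11.78
tool_pos: [605.0, -284.2, 58.2]
tcp_rot: [-2.044, -2.385, 0.0]
contact_force: [3.3, -1.5, -8.2]
finger_gap: 0.543
finger_force: 95.8
```

Request:
servo_tool([
  {"tx": 0.0, "ty": 0.0, "tz": 0.00025, "turn": 10.7, "fingers": 1.0},
  {"tx": 0.0, "ty": 0.0, "tz": 0.00025, "turn": 10.7, "fingers": 1.0},
  {"tx": 0.0, "ty": 0.0, "tz": 0.00025, "turn": 10.7, "fingers": 1.0},
  {"tx": 0.0, "ty": 0.0, "tz": 0.00025, "turn": 10.7, "fingers": 1.0},
  {"tx": 0.0, "ty": 0.0, "tz": 0.00025, "turn": 10.7, "fingers": 1.0},
])

```text
t: 12.4
tool_pos: [604.4, -284.3, 59.2]
tcp_rot: [-0.752, -3.049, 0.001]
contact_force: [0.7, -1.3, -7.1]
finger_gap: 0.546
finger_force: 95.8
```

Request:
servo_tool([
  {"tx": 0.0, "ty": 0.0, "tz": 0.0, "turn": -10.7, "fingers": 1.0},
  {"tx": 0.0, "ty": 0.0, "tz": 0.00025, "turn": -10.7, "fingers": 1.0},
  {"tx": 0.0, "ty": 0.0, "tz": 0.00025, "turn": -10.7, "fingers": 1.0},
  {"tx": 0.0, "ty": 0.0, "tz": 0.00025, "turn": -10.7, "fingers": 1.0},
  {"tx": 0.0, "ty": 0.0, "tz": 0.00025, "turn": -10.7, "fingers": 1.0},
])

```text
t: 13.02
tool_pos: [604.7, -283.7, 60.2]
tcp_rot: [-2.058, -2.372, 0.0]
contact_force: [2.5, 0.9, -6.8]
finger_gap: 0.541
finger_force: 96.0
```

Request:
servo_tool([
  {"tx": 0.0, "ty": 0.0, "tz": 0.00025, "turn": -10.7, "fingers": 1.0},
  {"tx": 0.0, "ty": 0.0, "tz": 0.00025, "turn": -10.7, "fingers": 1.0},
  {"tx": 0.0, "ty": 0.0, "tz": 0.00025, "turn": -10.7, "fingers": 1.0},
  {"tx": 0.0, "ty": 0.0, "tz": 0.00025, "turn": -10.7, "fingers": 1.0},
  {"tx": 0.0, "ty": 0.0, "tz": 0.00025, "turn": -10.7, "fingers": 1.0},
])

```text
t: 13.65
tool_pos: [604.8, -283.9, 61.6]
tcp_rot: [-2.906, -1.192, 0.001]
contact_force: [2.5, 0.3, -7.0]
finger_gap: 0.544
finger_force: 96.0
```

Request:
servo_tool([
  {"tx": 0.0, "ty": 0.0, "tz": 0.0001, "turn": 10.7, "fingers": 1.0},
  {"tx": 0.0, "ty": 0.0, "tz": 0.00028, "turn": 10.7, "fingers": 1.0},
  {"tx": 0.0, "ty": 0.0, "tz": 0.00028, "turn": 10.7, "fingers": 1.0},
  {"tx": 0.0, "ty": 0.0, "tz": 0.00028, "turn": 10.7, "fingers": 1.0},
  {"tx": 0.0, "ty": 0.0, "tz": 0.00028, "turn": 10.7, "fingers": 1.0},
])

```text
t: 14.28
tool_pos: [604.3, -284.0, 62.6]
tcp_rot: [-2.043, -2.384, 0.001]
contact_force: [1.0, 0.3, -6.9]
finger_gap: 0.541
finger_force: 95.8
```

Request:
servo_tool([
  {"tx": 0.0, "ty": 0.0, "tz": 0.0005, "turn": -1.0, "fingers": 1.0},
  {"tx": 0.0, "ty": 0.0, "tz": 0.0005, "turn": -1.0, "fingers": 1.0},
  {"tx": 0.0, "ty": 0.0, "tz": 0.001, "turn": -1.0, "fingers": 1.0},
  {"tx": 0.0, "ty": 0.0, "tz": 0.001, "turn": -1.0, "fingers": 1.0},
  {"tx": 0.0, "ty": 0.0, "tz": 0.001, "turn": 0.0, "fingers": 1.0},
])

```text
t: 14.9
tool_pos: [605.1, -284.0, 67.4]
tcp_rot: [-2.134, -2.305, 0.0]
contact_force: [0.1, 0.9, -5.7]
finger_gap: 0.538
finger_force: 95.9
```

Request:
servo_tool([
  {"tx": 0.0, "ty": 0.0, "tz": 0.02, "turn": 0.0, "fingers": 1.0},
  {"tx": 0.0, "ty": 0.0, "tz": 0.04, "turn": 0.0, "fingers": 1.0},
  {"tx": 0.0, "ty": 0.0, "tz": 0.04, "turn": -2.0, "fingers": 1.0},
  {"tx": 0.0, "ty": 0.0, "tz": 0.0, "turn": 0.0, "fingers": 1.0},
])

```text
t: 15.4
tool_pos: [606.3, -284.8, 171.6]
tcp_rot: [2.17, 2.264, 0.003]
contact_force: [-0.0, 0.5, -7.5]
finger_gap: 0.541
finger_force: 96.5
```

Run:
```python
from h import *
for n in("top","scene"):
    p=np.load(n+"_p.npy");d=np.load(n+"_d.npy");_,_,W=cloud(n,p,d);x,y,z=np.moveaxis(W,-1,0)
    m=(z>50)&(z<70)&(x>350)&(x<800)&(y>0)&(y<380)
    k,l,st,_=cv2.connectedComponentsWithStats(m.astype(np.uint8));b=l==1+np.argmax(st[1:,4])
    print(n,cv2.minAreaRect(W[b][:,:2].astype(np.float32)),np.median(z[b]))
    w=b&(p.min(2)>130);Q=W[w];f=cv2.fitLine(Q[:,:2].astype(np.float32),2,0,.01,.01).ravel()
    print("line",len(Q),f,"x at y=178:",f[2]+(178-f[3])*f[0]/f[1],Q[:,1].min(),Q[:,1].max())
print(bot.get_state()["contact_force"])
p,d,W=cloud("top");
for o in tops("top",52,75,(450,620,-320,-50),p,d):print(*o)
for o in tops("top",80,110,(450,620,-240,-50),p,d):print(*o)
```

```text
top ((551.0592651367188, 188.89613342285156), (251.14242553710938, 310.5978698730469), 2.2783589363098145) 59.323000512925795
line 242 [ 3.9255023e-02 -9.9922925e-01  5.4989319e+02  1.8807951e+02] x at y=178: 550.2892 38.215906597176954 341.25492084142786
scene ((552.865478515625, 191.25587463378906), (259.0624084472656, 312.7091979980469), 2.0130844116210938) 59.28191976211108
line 362 [ 3.8110755e-02 -9.9927354e-01  5.4864410e+02  1.9973354e+02] x at y=178: 549.47296 37.5221504897813 344.7067953084797
[-0.01414839  0.53150094 -7.54904257]
[395. 252.] 91 [ 590.8 -187.8] 16.6 [ 591.1 -187.8   70.1] 70.1
[359. 258.] 112 [575.2 -87.6] 23.8 [574.8 -87.8  63.3] 63.2
[399. 288.] 122 [ 491.4 -201.6] 23.9 [ 491.  -201.4   63.5] 63.4
[395. 253.] 121 [ 589.4 -186.3] 23.8 [ 589.6 -186.1   93.4] 93.7
```

Request:
servo_tool([
  {"tx": 0.0, "ty": 0.05, "tz": 0.0, "turn": 0.0, "fingers": 1.0},
  {"tx": 0.0, "ty": 0.05, "tz": 0.0, "turn": 0.0, "fingers": 1.0},
  {"tx": 0.0, "ty": 0.05, "tz": 0.0, "turn": 0.0, "fingers": 1.0},
  {"tx": 0.0, "ty": 0.05, "tz": 0.0, "turn": 0.0, "fingers": 1.0},
  {"tx": 0.0, "ty": 0.05, "tz": 0.0, "turn": 0.0, "fingers": 1.0},
])

```text
t: 16.08
tool_pos: [604.4, -32.4, 166.6]
tcp_rot: [-2.172, -2.268, 0.002]
contact_force: [0.6, 0.7, -6.9]
finger_gap: 0.541
finger_force: 96.1
```

Request:
servo_tool([
  {"tx": 0.0, "ty": 0.05, "tz": 0.0, "turn": 0.0, "fingers": 1.0},
  {"tx": 0.0, "ty": 0.05, "tz": 0.0, "turn": 0.0, "fingers": 1.0},
  {"tx": 0.0, "ty": 0.05, "tz": 0.0, "turn": 0.0, "fingers": 1.0},
  {"tx": 0.0, "ty": 0.05, "tz": 0.0, "turn": 0.0, "fingers": 1.0},
  {"tx": 0.0, "ty": 0.05, "tz": 0.0, "turn": 0.0, "fingers": 1.0},
])

```text
t: 16.7
tool_pos: [604.4, 217.4, 166.5]
tcp_rot: [-2.172, -2.268, 0.002]
contact_force: [0.3, -0.8, -6.7]
finger_gap: 0.545
finger_force: 96.1
```

Request:
servo_tool([
  {"tx": 0.0, "ty": 0.007, "tz": -0.02, "turn": 0.0, "fingers": 1.0},
  {"tx": 0.0, "ty": 0.0, "tz": -0.02, "turn": 0.0, "fingers": 1.0},
  {"tx": 0.0, "ty": 0.0, "tz": -0.02, "turn": 0.0, "fingers": 1.0},
  {"tx": 0.0, "ty": 0.0, "tz": 0.0, "turn": 0.0, "fingers": 1.0},
  {"tx": 0.0, "ty": 0.0, "tz": 0.0, "turn": 0.0, "fingers": 1.0},
])

```text
t: 17.32
tool_pos: [605.2, 222.5, 107.8]
tcp_rot: [2.174, 2.268, 0.0]
contact_force: [-0.4, -0.1, -6.6]
finger_gap: 0.54
finger_force: 95.8
```

Request:
servo_tool([
  {"tx": 0.0018, "ty": 0.0005, "tz": -0.003, "turn": 0.0, "fingers": 1.0},
  {"tx": 0.0, "ty": 0.0, "tz": -0.0025, "turn": 0.0, "fingers": 1.0},
  {"tx": 0.0, "ty": 0.0, "tz": -0.001, "turn": 0.0, "fingers": 1.0},
  {"tx": 0.0, "ty": 0.0, "tz": 0.0, "turn": 0.0, "fingers": 1.0},
])

```text
t: 17.82
tool_pos: [606.8, 223.4, 100.8]
tcp_rot: [-2.173, -2.268, 0.0]
contact_force: [-0.3, 0.0, -6.7]
finger_gap: 0.537
finger_force: 95.8
```

Request:
servo_tool([
  {"tx": 0.0, "ty": 0.0, "tz": -0.0008, "turn": 0.0, "fingers": 1.0},
  {"tx": 0.0, "ty": 0.0, "tz": 0.0, "turn": 0.0, "fingers": 1.0},
])

```text
t: 18.08
tool_pos: [606.9, 223.4, 100.2]
tcp_rot: [-2.173, -2.268, -0.0]
contact_force: [1.2, -0.3, -5.9]
finger_gap: 0.541
finger_force: 96.3
```

Request:
servo_tool([
  {"tx": 0.0, "ty": 0.0, "tz": -0.0008, "turn": 0.0, "fingers": 1.0},
  {"tx": 0.0, "ty": 0.0, "tz": 0.0, "turn": 0.0, "fingers": 1.0},
])

```text
t: 18.32
tool_pos: [607.0, 223.4, 100.1]
tcp_rot: [2.173, 2.268, 0.001]
contact_force: [-4.0, -0.6, 8.4]
finger_gap: 0.544
finger_force: 97.9
```

Request:
servo_tool([
  {"tx": 0.0, "ty": 0.0, "tz": -0.0005, "turn": 0.0, "fingers": 1.0},
  {"tx": 0.0, "ty": 0.0, "tz": 0.0, "turn": 0.0, "fingers": 1.0},
])

```text
t: 18.58
tool_pos: [607.0, 223.4, 100.1]
tcp_rot: [2.173, 2.268, 0.001]
contact_force: [-7.0, -1.6, 16.4]
finger_gap: 0.545
finger_force: 98.8
```

Request:
servo_tool([
  {"tx": 0.0, "ty": 0.0, "tz": 0.0005, "turn": 0.0, "fingers": -0.2},
  {"tx": 0.0, "ty": 0.0, "tz": 0.0, "turn": 0.0, "fingers": -0.4},
  {"tx": 0.0, "ty": 0.0, "tz": 0.0, "turn": 0.0, "fingers": -0.9},
  {"tx": 0.0, "ty": 0.0, "tz": 0.0, "turn": 0.0, "fingers": -1.0},
  {"tx": 0.0, "ty": 0.0, "tz": 0.0, "turn": 0.0, "fingers": -1.0},
], grip_force=20)

```text
t: 19.2
tool_pos: [606.9, 223.3, 99.2]
tcp_rot: [-2.173, -2.268, 0.0]
contact_force: [0.2, -0.4, -0.1]
finger_gap: 0.999
finger_force: 0.0
```

Request:
servo_tool([
  {"tx": 0.0, "ty": 0.0, "tz": 0.04, "turn": 0.0, "fingers": -1.0},
  {"tx": 0.0, "ty": 0.0, "tz": 0.04, "turn": 0.0, "fingers": -1.0},
  {"tx": -0.002, "ty": -0.05, "tz": 0.0, "turn": 2.0, "fingers": -1.0},
  {"tx": -0.002, "ty": -0.05, "tz": 0.0, "turn": 2.0, "fingers": -1.0},
  {"tx": -0.002, "ty": -0.05, "tz": 0.0, "turn": 2.0, "fingers": -1.0},
])

```text
t: 19.82
tool_pos: [600.6, 71.9, 179.4]
tcp_rot: [2.05, 2.38, 0.0]
contact_force: [1.3, -0.4, 0.3]
finger_gap: 1.002
finger_force: 0.0
```

Request:
servo_tool([
  {"tx": -0.002, "ty": -0.05, "tz": 0.0, "turn": 0.0, "fingers": -1.0},
  {"tx": -0.002, "ty": -0.05, "tz": 0.0, "turn": 0.0, "fingers": -1.0},
  {"tx": -0.002, "ty": -0.05, "tz": 0.0, "turn": 0.0, "fingers": -1.0},
  {"tx": -0.002, "ty": -0.05, "tz": 0.0, "turn": 0.0, "fingers": -1.0},
  {"tx": -0.002, "ty": -0.05, "tz": 0.0, "turn": 0.0, "fingers": -1.0},
])

```text
t: 20.45
tool_pos: [590.7, -178.2, 179.3]
tcp_rot: [2.052, 2.379, 0.0]
contact_force: [-0.2, 0.2, 0.9]
finger_gap: 1.004
finger_force: 0.0
```

Request:
servo_tool([
  {"tx": -0.001, "ty": -0.01, "tz": 0.0, "turn": 0.0, "fingers": -1.0},
  {"tx": 0.0, "ty": 0.0, "tz": 0.0, "turn": 0.0, "fingers": -1.0},
])

```text
t: 20.7
tool_pos: [589.8, -186.6, 179.2]
tcp_rot: [-2.052, -2.378, -0.0]
contact_force: [0.2, 1.2, 0.2]
finger_gap: 1.001
finger_force: 0.0
```

Request:
servo_tool([
  {"tx": 0.0007, "ty": 0.0005, "tz": -0.05, "turn": 0.0, "fingers": -1.0},
  {"tx": 0.0, "ty": 0.0, "tz": -0.05, "turn": 0.0, "fingers": -1.0},
  {"tx": 0.0, "ty": 0.0, "tz": -0.033, "turn": 0.0, "fingers": -0.6},
  {"tx": 0.0, "ty": 0.0, "tz": 0.0, "turn": 0.0, "fingers": -0.24},
  {"tx": 0.0, "ty": 0.0, "tz": 0.0, "turn": 0.0, "fingers": -0.18},
])

```text
t: 21.32
tool_pos: [591.4, -185.5, 47.8]
tcp_rot: [2.05, 2.379, 0.001]
contact_force: [0.7, 0.2, 0.0]
finger_gap: 0.59
finger_force: 0.0
```

Request:
servo_tool([
  {"tx": 0.0, "ty": 0.0, "tz": 0.0, "turn": 0.0, "fingers": -0.16},
  {"tx": 0.0, "ty": 0.0, "tz": 0.0, "turn": 0.0, "fingers": -0.12},
  {"tx": 0.0, "ty": 0.0, "tz": 0.0, "turn": 0.0, "fingers": -0.08},
  {"tx": 0.0, "ty": 0.0, "tz": 0.0, "turn": 0.0, "fingers": 0.0},
])

```text
t: 21.82
tool_pos: [590.5, -186.3, 47.3]
tcp_rot: [2.052, 2.379, -0.0]
contact_force: [-6.5, 1.5, 11.6]
finger_gap: 0.552
finger_force: 19.0
```

Request:
servo_tool([
  {"tx": 0.0, "ty": 0.0, "tz": 0.0, "turn": 0.0, "fingers": 1.0},
  {"tx": 0.0, "ty": 0.0, "tz": 0.0, "turn": 0.0, "fingers": 1.0},
  {"tx": 0.0, "ty": 0.0, "tz": 0.0, "turn": 0.0, "fingers": 1.0},
], grip_force=90)

```text
t: 22.2
tool_pos: [590.5, -186.3, 47.5]
tcp_rot: [2.052, 2.379, 0.0]
contact_force: [-8.0, 1.1, 15.6]
finger_gap: 0.544
finger_force: 90.8
```

Request:
servo_tool([
  {"tx": 0.0, "ty": 0.0, "tz": 0.0, "turn": 10.7, "fingers": 1.0},
  {"tx": 0.0, "ty": 0.0, "tz": 0.00025, "turn": 10.7, "fingers": 1.0},
  {"tx": 0.0, "ty": 0.0, "tz": 0.00025, "turn": 10.7, "fingers": 1.0},
  {"tx": 0.0, "ty": 0.0, "tz": 0.00025, "turn": 10.7, "fingers": 1.0},
  {"tx": 0.0, "ty": 0.0, "tz": 0.00025, "turn": 10.7, "fingers": 1.0},
])

```text
t: 22.82
tool_pos: [591.2, -186.6, 47.7]
tcp_rot: [0.752, 3.048, -0.001]
contact_force: [2.1, -0.2, -9.8]
finger_gap: 0.543
finger_force: 93.5
```

Request:
servo_tool([
  {"tx": 0.0, "ty": 0.0, "tz": 0.0, "turn": -10.7, "fingers": 1.0},
  {"tx": 0.0, "ty": 0.0, "tz": 0.00025, "turn": -10.7, "fingers": 1.0},
  {"tx": 0.0, "ty": 0.0, "tz": 0.00025, "turn": -10.7, "fingers": 1.0},
  {"tx": 0.0, "ty": 0.0, "tz": 0.00025, "turn": -10.7, "fingers": 1.0},
  {"tx": 0.0, "ty": 0.0, "tz": 0.00025, "turn": -10.7, "fingers": 1.0},
])

```text
t: 23.45
tool_pos: [590.7, -185.8, 48.3]
tcp_rot: [-2.058, -2.373, -0.001]
contact_force: [-0.1, 0.5, -12.3]
finger_gap: 0.543
finger_force: 94.7
```

Request:
servo_tool([
  {"tx": 0.0, "ty": 0.0, "tz": 0.00025, "turn": -10.7, "fingers": 1.0},
  {"tx": 0.0, "ty": 0.0, "tz": 0.00025, "turn": -10.7, "fingers": 1.0},
  {"tx": 0.0, "ty": 0.0, "tz": 0.00025, "turn": -10.7, "fingers": 1.0},
  {"tx": 0.0, "ty": 0.0, "tz": 0.00025, "turn": -10.7, "fingers": 1.0},
  {"tx": 0.0, "ty": 0.0, "tz": 0.00025, "turn": -10.7, "fingers": 1.0},
])

```text
t: 24.08
tool_pos: [590.7, -185.8, 49.4]
tcp_rot: [-2.906, -1.192, -0.0]
contact_force: [2.8, -0.6, -14.3]
finger_gap: 0.543
finger_force: 95.0
```

Request:
servo_tool([
  {"tx": 0.0, "ty": 0.0, "tz": 0.0, "turn": 10.7, "fingers": 1.0},
  {"tx": 0.0, "ty": 0.0, "tz": 0.00024, "turn": 10.7, "fingers": 1.0},
  {"tx": 0.0, "ty": 0.0, "tz": 0.00024, "turn": 10.7, "fingers": 1.0},
  {"tx": 0.0, "ty": 0.0, "tz": 0.00024, "turn": 10.7, "fingers": 1.0},
  {"tx": 0.0, "ty": 0.0, "tz": 0.00024, "turn": 10.7, "fingers": 1.0},
])

```text
t: 24.7
tool_pos: [590.4, -186.4, 50.4]
tcp_rot: [2.045, 2.385, -0.001]
contact_force: [-0.8, -4.0, -13.6]
finger_gap: 0.537
finger_force: 95.0
```

Request:
servo_tool([
  {"tx": 0.0, "ty": 0.0, "tz": 0.00024, "turn": 10.7, "fingers": 1.0},
  {"tx": 0.0, "ty": 0.0, "tz": 0.00024, "turn": 10.7, "fingers": 1.0},
  {"tx": 0.0, "ty": 0.0, "tz": 0.00024, "turn": 10.7, "fingers": 1.0},
  {"tx": 0.0, "ty": 0.0, "tz": 0.00024, "turn": 10.7, "fingers": 1.0},
  {"tx": 0.0, "ty": 0.0, "tz": 0.00024, "turn": 10.7, "fingers": 1.0},
])

```text
t: 25.32
tool_pos: [591.1, -186.4, 51.9]
tcp_rot: [0.752, 3.049, -0.0]
contact_force: [2.2, -1.6, -10.5]
finger_gap: 0.542
finger_force: 95.5
```

Request:
servo_tool([
  {"tx": 0.0, "ty": 0.0, "tz": 0.0, "turn": -10.7, "fingers": 1.0},
  {"tx": 0.0, "ty": 0.0, "tz": 0.00024, "turn": -10.7, "fingers": 1.0},
  {"tx": 0.0, "ty": 0.0, "tz": 0.00024, "turn": -10.7, "fingers": 1.0},
  {"tx": 0.0, "ty": 0.0, "tz": 0.00024, "turn": -10.7, "fingers": 1.0},
  {"tx": 0.0, "ty": 0.0, "tz": 0.00024, "turn": -10.7, "fingers": 1.0},
])

```text
t: 25.95
tool_pos: [590.7, -185.9, 52.8]
tcp_rot: [2.059, 2.373, 0.0]
contact_force: [-0.4, 0.7, -10.1]
finger_gap: 0.541
finger_force: 95.9
```

Request:
servo_tool([
  {"tx": 0.0, "ty": 0.0, "tz": 0.00024, "turn": -10.7, "fingers": 1.0},
  {"tx": 0.0, "ty": 0.0, "tz": 0.00024, "turn": -10.7, "fingers": 1.0},
  {"tx": 0.0, "ty": 0.0, "tz": 0.00024, "turn": -10.7, "fingers": 1.0},
  {"tx": 0.0, "ty": 0.0, "tz": 0.00024, "turn": -10.7, "fingers": 1.0},
  {"tx": 0.0, "ty": 0.0, "tz": 0.00024, "turn": -10.7, "fingers": 1.0},
])

```text
t: 26.58
tool_pos: [590.7, -185.8, 53.8]
tcp_rot: [-2.906, -1.193, -0.001]
contact_force: [-1.3, -0.1, -8.9]
finger_gap: 0.541
finger_force: 95.9
```

Request:
servo_tool([
  {"tx": 0.0, "ty": 0.0, "tz": 0.0, "turn": 10.7, "fingers": 1.0},
  {"tx": 0.0, "ty": 0.0, "tz": 0.00024, "turn": 10.7, "fingers": 1.0},
  {"tx": 0.0, "ty": 0.0, "tz": 0.00024, "turn": 10.7, "fingers": 1.0},
  {"tx": 0.0, "ty": 0.0, "tz": 0.00024, "turn": 10.7, "fingers": 1.0},
  {"tx": 0.0, "ty": 0.0, "tz": 0.00024, "turn": 10.7, "fingers": 1.0},
])

```text
t: 27.2
tool_pos: [590.3, -186.6, 54.6]
tcp_rot: [2.045, 2.385, -0.001]
contact_force: [0.1, -3.1, -12.6]
finger_gap: 0.539
finger_force: 95.4
```

Request:
servo_tool([
  {"tx": 0.0, "ty": 0.0, "tz": 0.00024, "turn": 10.7, "fingers": 1.0},
  {"tx": 0.0, "ty": 0.0, "tz": 0.00024, "turn": 10.7, "fingers": 1.0},
  {"tx": 0.0, "ty": 0.0, "tz": 0.00024, "turn": 10.7, "fingers": 1.0},
  {"tx": 0.0, "ty": 0.0, "tz": 0.00024, "turn": 10.7, "fingers": 1.0},
  {"tx": 0.0, "ty": 0.0, "tz": 0.00024, "turn": 10.7, "fingers": 1.0},
])

```text
t: 27.82
tool_pos: [591.1, -186.5, 56.2]
tcp_rot: [0.752, 3.049, -0.0]
contact_force: [3.6, -1.7, -10.0]
finger_gap: 0.542
finger_force: 96.0
```

Request:
servo_tool([
  {"tx": 0.0, "ty": 0.0, "tz": 0.0, "turn": -10.7, "fingers": 1.0},
  {"tx": 0.0, "ty": 0.0, "tz": 0.00025, "turn": -10.7, "fingers": 1.0},
  {"tx": 0.0, "ty": 0.0, "tz": 0.00025, "turn": -10.7, "fingers": 1.0},
  {"tx": 0.0, "ty": 0.0, "tz": 0.00025, "turn": -10.7, "fingers": 1.0},
  {"tx": 0.0, "ty": 0.0, "tz": 0.00025, "turn": -10.7, "fingers": 1.0},
])

```text
t: 28.45
tool_pos: [590.7, -185.8, 57.0]
tcp_rot: [2.059, 2.373, 0.001]
contact_force: [0.2, 1.3, -9.2]
finger_gap: 0.543
finger_force: 96.1
```

Request:
servo_tool([
  {"tx": 0.0, "ty": 0.0, "tz": 0.00025, "turn": -10.7, "fingers": 1.0},
  {"tx": 0.0, "ty": 0.0, "tz": 0.00025, "turn": -10.7, "fingers": 1.0},
  {"tx": 0.0, "ty": 0.0, "tz": 0.00025, "turn": -10.7, "fingers": 1.0},
  {"tx": 0.0, "ty": 0.0, "tz": 0.00025, "turn": -10.7, "fingers": 1.0},
  {"tx": 0.0, "ty": 0.0, "tz": 0.00025, "turn": -10.7, "fingers": 1.0},
])

```text
t: 29.08
tool_pos: [590.7, -185.9, 58.3]
tcp_rot: [-2.906, -1.192, -0.0]
contact_force: [-0.9, -0.8, -8.1]
finger_gap: 0.542
finger_force: 96.2
```

Request:
servo_tool([
  {"tx": 0.0, "ty": 0.0, "tz": 0.0, "turn": 10.7, "fingers": 1.0},
  {"tx": 0.0, "ty": 0.0, "tz": 0.00025, "turn": 10.7, "fingers": 1.0},
  {"tx": 0.0, "ty": 0.0, "tz": 0.00025, "turn": 10.7, "fingers": 1.0},
  {"tx": 0.0, "ty": 0.0, "tz": 0.00025, "turn": 10.7, "fingers": 1.0},
  {"tx": 0.0, "ty": 0.0, "tz": 0.00025, "turn": 10.7, "fingers": 1.0},
])

```text
t: 29.7
tool_pos: [590.7, -186.2, 59.4]
tcp_rot: [2.044, 2.385, 0.0]
contact_force: [0.1, -1.1, -7.2]
finger_gap: 0.542
finger_force: 96.2
```

Request:
servo_tool([
  {"tx": 0.0, "ty": 0.0, "tz": 0.00025, "turn": 10.7, "fingers": 1.0},
  {"tx": 0.0, "ty": 0.0, "tz": 0.00025, "turn": 10.7, "fingers": 1.0},
  {"tx": 0.0, "ty": 0.0, "tz": 0.00025, "turn": 10.7, "fingers": 1.0},
  {"tx": 0.0, "ty": 0.0, "tz": 0.00025, "turn": 10.7, "fingers": 1.0},
  {"tx": 0.0, "ty": 0.0, "tz": 0.00025, "turn": 10.7, "fingers": 1.0},
])

```text
t: 30.32
tool_pos: [591.0, -186.1, 60.7]
tcp_rot: [0.752, 3.049, 0.0]
contact_force: [1.2, 0.3, -6.7]
finger_gap: 0.541
finger_force: 96.2
```

Request:
servo_tool([
  {"tx": 0.0, "ty": 0.0, "tz": 0.0, "turn": -10.7, "fingers": 1.0},
  {"tx": 0.0, "ty": 0.0, "tz": 0.00025, "turn": -10.7, "fingers": 1.0},
  {"tx": 0.0, "ty": 0.0, "tz": 0.00025, "turn": -10.7, "fingers": 1.0},
  {"tx": 0.0, "ty": 0.0, "tz": 0.00025, "turn": -10.7, "fingers": 1.0},
  {"tx": 0.0, "ty": 0.0, "tz": 0.00025, "turn": -10.7, "fingers": 1.0},
])

```text
t: 30.95
tool_pos: [590.8, -185.9, 61.6]
tcp_rot: [2.059, 2.373, 0.001]
contact_force: [0.1, -0.1, -5.7]
finger_gap: 0.542
finger_force: 96.2
```

Request:
servo_tool([
  {"tx": 0.0, "ty": 0.0, "tz": 0.00025, "turn": -10.7, "fingers": 1.0},
  {"tx": 0.0, "ty": 0.0, "tz": 0.00025, "turn": -10.7, "fingers": 1.0},
  {"tx": 0.0, "ty": 0.0, "tz": 0.00025, "turn": -10.7, "fingers": 1.0},
  {"tx": 0.0, "ty": 0.0, "tz": 0.00025, "turn": -10.7, "fingers": 1.0},
  {"tx": 0.0, "ty": 0.0, "tz": 0.00025, "turn": -10.7, "fingers": 1.0},
])

```text
t: 31.58
tool_pos: [590.7, -185.9, 62.8]
tcp_rot: [-2.906, -1.192, -0.001]
contact_force: [-0.3, -0.2, -7.1]
finger_gap: 0.539
finger_force: 96.2
```

Request:
servo_tool([
  {"tx": 0.0, "ty": 0.0, "tz": 0.0, "turn": 10.7, "fingers": 1.0},
  {"tx": 0.0, "ty": 0.0, "tz": 0.00025, "turn": 10.7, "fingers": 1.0},
  {"tx": 0.0, "ty": 0.0, "tz": 0.00025, "turn": 10.7, "fingers": 1.0},
  {"tx": 0.0, "ty": 0.0, "tz": 0.00025, "turn": 10.7, "fingers": 1.0},
  {"tx": 0.0, "ty": 0.0, "tz": 0.00025, "turn": 10.7, "fingers": 1.0},
])

```text
t: 32.2
tool_pos: [590.6, -186.0, 63.8]
tcp_rot: [-2.044, -2.385, -0.0]
contact_force: [-0.0, -0.6, -7.2]
finger_gap: 0.545
finger_force: 96.1
```

Request:
servo_tool([
  {"tx": 0.0, "ty": 0.0, "tz": 0.0006, "turn": -2.0, "fingers": 1.0},
  {"tx": 0.0, "ty": 0.0, "tz": 0.001, "turn": -2.0, "fingers": 1.0},
  {"tx": 0.0, "ty": 0.0, "tz": 0.001, "turn": -2.0, "fingers": 1.0},
  {"tx": 0.0, "ty": 0.0, "tz": 0.002, "turn": 0.0, "fingers": 1.0},
  {"tx": 0.0, "ty": 0.0, "tz": 0.003, "turn": 0.0, "fingers": 1.0},
])

```text
t: 32.83
tool_pos: [590.5, -186.0, 71.5]
tcp_rot: [-2.173, -2.268, 0.0]
contact_force: [0.5, 1.0, -6.5]
finger_gap: 0.539
finger_force: 96.3
```

Request:
servo_tool([
  {"tx": 0.0, "ty": 0.0, "tz": 0.02, "turn": 0.0, "fingers": 1.0},
  {"tx": 0.0, "ty": 0.0, "tz": 0.04, "turn": 0.0, "fingers": 1.0},
  {"tx": 0.0, "ty": 0.0, "tz": 0.03, "turn": 0.0, "fingers": 1.0},
  {"tx": 0.0027, "ty": 0.05, "tz": 0.0, "turn": 0.0, "fingers": 1.0},
  {"tx": 0.0027, "ty": 0.05, "tz": 0.0, "turn": 0.0, "fingers": 1.0},
])

```text
t: 33.45
tool_pos: [595.9, -85.0, 161.8]
tcp_rot: [2.174, 2.267, 0.001]
contact_force: [0.8, 0.9, -5.7]
finger_gap: 0.539
finger_force: 96.6
```

Request:
servo_tool([
  {"tx": 0.0027, "ty": 0.05, "tz": 0.0, "turn": 0.0, "fingers": 1.0},
  {"tx": 0.0027, "ty": 0.05, "tz": 0.0, "turn": 0.0, "fingers": 1.0},
  {"tx": 0.0027, "ty": 0.05, "tz": 0.0, "turn": 0.0, "fingers": 1.0},
  {"tx": 0.0027, "ty": 0.05, "tz": 0.0, "turn": 0.0, "fingers": 1.0},
  {"tx": 0.0027, "ty": 0.045, "tz": 0.0, "turn": 0.0, "fingers": 1.0},
])

```text
t: 34.08
tool_pos: [609.3, 160.9, 161.6]
tcp_rot: [-2.173, -2.269, -0.0]
contact_force: [0.2, -0.4, -6.5]
finger_gap: 0.545
finger_force: 96.6
```

Request:
servo_tool([
  {"tx": 0.0, "ty": 0.002, "tz": 0.0, "turn": 0.0, "fingers": 1.0},
  {"tx": 0.0, "ty": 0.0, "tz": 0.0, "turn": 0.0, "fingers": 1.0},
])

```text
t: 34.33
tool_pos: [609.4, 160.4, 161.4]
tcp_rot: [2.173, 2.268, -0.001]
contact_force: [-0.2, 0.2, -6.4]
finger_gap: 0.545
finger_force: 96.5
```

Run:
```python
from h import *
for n in ("top","scene"):
    p,d=cams.camera(n); print(n)
    for o in tops(n,132,160,(500,700,60,330),p,d):print(*o)
    for o in tops(n,52,75,(450,620,-320,-50),p,d):print(*o)
    cv2.imwrite(f"pics/{n}2.png",p[:,:,::-1])
```

```text
top
[359. 258.] 112 [575.  -87.7] 23.6 [575.  -87.9  64. ] 64.2
[399. 288.] 119 [ 490.5 -201.1] 24.5 [ 490.8 -201.6   63.2] 63.5
scene
[371. 276.] 145 [610.8 167.1] 23.4 [618.7 178.7 144.8] 144.9
[389. 293.] 350 [607.3 224.7] 25.2 [607.7 225.9 144.6] 146.2
[334. 156.] 148 [ 492.1 -198.6] 25.9 [ 496.3 -198.9   60.7] 61.3
[328. 201.] 218 [575.3 -83.7] 24.9 [575.3 -82.3  61.6] 62.7
```

Request:
servo_tool([
  {"tx": 0.0, "ty": 0.0008, "tz": -0.02, "turn": 0.0, "fingers": 1.0},
  {"tx": 0.0, "ty": 0.0, "tz": -0.02, "turn": 0.0, "fingers": 1.0},
  {"tx": 0.0, "ty": 0.0, "tz": -0.014, "turn": 0.0, "fingers": 1.0},
  {"tx": 0.0, "ty": 0.0, "tz": -0.004, "turn": 0.0, "fingers": 1.0},
  {"tx": 0.0, "ty": 0.0, "tz": -0.001, "turn": 0.0, "fingers": 1.0},
])

```text
t: 35.05
tool_pos: [609.7, 161.4, 102.7]
tcp_rot: [2.174, 2.268, 0.0]
contact_force: [0.5, -0.6, -6.9]
finger_gap: 0.541
finger_force: 96.5
```

Request:
servo_tool([
  {"tx": 0.0, "ty": 0.0, "tz": -0.0008, "turn": 0.0, "fingers": 1.0},
  {"tx": 0.0, "ty": 0.0, "tz": 0.0, "turn": 0.0, "fingers": 1.0},
  {"tx": 0.0, "ty": 0.0, "tz": 0.0, "turn": 0.0, "fingers": 1.0},
])

```text
t: 35.42
tool_pos: [609.5, 161.7, 101.8]
tcp_rot: [2.173, 2.268, 0.0]
contact_force: [0.5, 0.5, -7.8]
finger_gap: 0.544
finger_force: 96.5
```

Request:
servo_tool([
  {"tx": 0.0, "ty": 0.0, "tz": -0.0006, "turn": 0.0, "fingers": 1.0},
  {"tx": 0.0, "ty": 0.0, "tz": 0.0, "turn": 0.0, "fingers": 1.0},
])

```text
t: 35.67
tool_pos: [609.6, 161.8, 101.6]
tcp_rot: [2.173, 2.268, 0.001]
contact_force: [-3.4, 0.1, 7.0]
finger_gap: 0.543
finger_force: 97.8
```

Request:
servo_tool([
  {"tx": 0.0, "ty": 0.0, "tz": 0.0, "turn": 0.0, "fingers": -0.2},
  {"tx": 0.0, "ty": 0.0, "tz": 0.0, "turn": 0.0, "fingers": -0.4},
  {"tx": 0.0, "ty": 0.0, "tz": 0.0, "turn": 0.0, "fingers": -0.9},
  {"tx": 0.0, "ty": 0.0, "tz": 0.0, "turn": 0.0, "fingers": -1.0},
  {"tx": 0.0, "ty": 0.0, "tz": 0.0, "turn": 0.0, "fingers": -1.0},
], grip_force=20)

```text
t: 36.3
tool_pos: [609.4, 161.7, 100.9]
tcp_rot: [-2.173, -2.268, 0.0]
contact_force: [-0.4, -0.6, -0.5]
finger_gap: 0.997
finger_force: 0.0
```

Request:
servo_tool([
  {"tx": 0.0, "ty": 0.0, "tz": 0.04, "turn": 0.0, "fingers": -1.0},
  {"tx": 0.0, "ty": 0.0, "tz": 0.04, "turn": 0.0, "fingers": -1.0},
  {"tx": -0.0067, "ty": -0.05, "tz": 0.0, "turn": 2.0, "fingers": -1.0},
  {"tx": -0.0067, "ty": -0.05, "tz": 0.0, "turn": 2.0, "fingers": -1.0},
  {"tx": -0.0067, "ty": -0.05, "tz": 0.0, "turn": 2.0, "fingers": -1.0},
])

```text
t: 36.92
tool_pos: [589.0, 10.2, 181.1]
tcp_rot: [2.05, 2.38, 0.0]
contact_force: [0.2, 0.4, 0.0]
finger_gap: 1.002
finger_force: 0.0
```

Request:
servo_tool([
  {"tx": -0.0067, "ty": -0.05, "tz": 0.0, "turn": 0.0, "fingers": -1.0},
  {"tx": -0.0067, "ty": -0.048, "tz": 0.0, "turn": 0.0, "fingers": -1.0},
  {"tx": 0.0, "ty": 0.0, "tz": -0.03, "turn": 0.0, "fingers": -1.0},
  {"tx": 0.0, "ty": 0.0, "tz": 0.0, "turn": 0.0, "fingers": -1.0},
])

```text
t: 37.42
tool_pos: [575.2, -86.2, 149.7]
tcp_rot: [-2.05, -2.377, 0.002]
contact_force: [0.2, 0.2, 0.5]
finger_gap: 0.998
finger_force: 0.0
```

Run:
```python
from h import *
for n in ("top","scene"):
    p,d=cams.camera(n); print(n)
    for o in tops(n,132,160,(500,700,60,330),p,d):print(*o)
    for o in tops(n,52,75,(450,620,-320,-50),p,d):print(*o)
```

```text
top
[247. 244.] 142 [606.3 221.4] 24.3 [606.7 221.4 146.8] 147.6
[269. 243.] 134 [609.  160.8] 23.8 [608.9 161.3 147. ] 148.3
[399. 288.] 115 [ 490.7 -201.6] 24.1 [ 491.  -202.5   64.1] 63.7
scene
[372. 270.] 335 [608.9 165.2] 24.9 [609.9 165.9 144.6] 146.3
[389. 293.] 349 [607.7 225.6] 25.2 [607.8 226.2 144.6] 146.2
[335. 162.] 68 [ 500.5 -186.7] 18.8 [ 502.4 -182.7   60. ] 60.6
[328. 201.] 215 [574.7 -83.5] 25.6 [575.1 -82.3  61.9] 62.7
```

Request:
servo_tool([
  {"tx": 0.0006, "ty": -0.0005, "tz": -0.05, "turn": 0.0, "fingers": -1.0},
  {"tx": 0.0, "ty": 0.0, "tz": -0.045, "turn": 0.0, "fingers": -1.0},
  {"tx": 0.0, "ty": 0.0, "tz": -0.0275, "turn": 0.0, "fingers": -0.6},
  {"tx": 0.0, "ty": 0.0, "tz": 0.0, "turn": 0.0, "fingers": -0.24},
  {"tx": 0.0, "ty": 0.0, "tz": 0.0, "turn": 0.0, "fingers": -0.18},
])

```text
t: 38.15
tool_pos: [576.9, -86.6, 29.9]
tcp_rot: [2.051, 2.379, 0.0]
contact_force: [-2.7, 0.1, -1.1]
finger_gap: 0.586
finger_force: 1.5
```

Request:
servo_tool([
  {"tx": 0.0, "ty": 0.0, "tz": 0.0, "turn": 0.0, "fingers": -0.16},
  {"tx": 0.0, "ty": 0.0, "tz": 0.0, "turn": 0.0, "fingers": -0.12},
  {"tx": 0.0, "ty": 0.0, "tz": 0.0, "turn": 0.0, "fingers": -0.08},
  {"tx": 0.0, "ty": 0.0, "tz": 0.0, "turn": 0.0, "fingers": 0.0},
])

```text
t: 38.65
tool_pos: [575.9, -86.8, 30.1]
tcp_rot: [-2.051, -2.379, 0.001]
contact_force: [-10.0, 1.0, 7.0]
finger_gap: 0.561
finger_force: 19.5
```

Request:
servo_tool([
  {"tx": 0.0, "ty": 0.0, "tz": 0.0, "turn": 0.0, "fingers": 1.0},
  {"tx": 0.0, "ty": 0.0, "tz": 0.0, "turn": 0.0, "fingers": 1.0},
  {"tx": 0.0, "ty": 0.0, "tz": 0.0, "turn": 0.0, "fingers": 1.0},
], grip_force=90)

```text
t: 39.02
tool_pos: [575.9, -86.8, 30.5]
tcp_rot: [-2.051, -2.379, 0.001]
contact_force: [-12.4, 0.7, 14.1]
finger_gap: 0.543
finger_force: 90.4
```

Request:
servo_tool([
  {"tx": 0.0, "ty": 0.0, "tz": 0.0, "turn": 10.7, "fingers": 1.0},
  {"tx": 0.0, "ty": 0.0, "tz": 0.00025, "turn": 10.7, "fingers": 1.0},
  {"tx": 0.0, "ty": 0.0, "tz": 0.00025, "turn": 10.7, "fingers": 1.0},
  {"tx": 0.0, "ty": 0.0, "tz": 0.00025, "turn": 10.7, "fingers": 1.0},
  {"tx": 0.0, "ty": 0.0, "tz": 0.00025, "turn": 10.7, "fingers": 1.0},
])

```text
t: 39.65
tool_pos: [576.1, -87.5, 30.8]
tcp_rot: [-0.753, -3.05, 0.003]
contact_force: [-5.8, -0.8, -2.5]
finger_gap: 0.544
finger_force: 93.5
```

Request:
servo_tool([
  {"tx": 0.0, "ty": 0.0, "tz": 0.0, "turn": -10.7, "fingers": 1.0},
  {"tx": 0.0, "ty": 0.0, "tz": 0.00025, "turn": -10.7, "fingers": 1.0},
  {"tx": 0.0, "ty": 0.0, "tz": 0.00025, "turn": -10.7, "fingers": 1.0},
  {"tx": 0.0, "ty": 0.0, "tz": 0.00025, "turn": -10.7, "fingers": 1.0},
  {"tx": 0.0, "ty": 0.0, "tz": 0.00025, "turn": -10.7, "fingers": 1.0},
])

```text
t: 40.28
tool_pos: [576.3, -86.5, 31.6]
tcp_rot: [-2.058, -2.373, 0.0]
contact_force: [-5.8, 1.5, -6.5]
finger_gap: 0.54
finger_force: 95.2
```

Request:
servo_tool([
  {"tx": 0.0, "ty": 0.0, "tz": 0.00025, "turn": -10.7, "fingers": 1.0},
  {"tx": 0.0, "ty": 0.0, "tz": 0.00025, "turn": -10.7, "fingers": 1.0},
  {"tx": 0.0, "ty": 0.0, "tz": 0.00025, "turn": -10.7, "fingers": 1.0},
  {"tx": 0.0, "ty": 0.0, "tz": 0.00025, "turn": -10.7, "fingers": 1.0},
  {"tx": 0.0, "ty": 0.0, "tz": 0.00025, "turn": -10.7, "fingers": 1.0},
])

```text
t: 40.9
tool_pos: [576.7, -86.7, 32.8]
tcp_rot: [-2.906, -1.193, -0.001]
contact_force: [-4.9, -2.3, -11.7]
finger_gap: 0.545
finger_force: 94.8
```

Request:
servo_tool([
  {"tx": -0.0005, "ty": 0.0, "tz": 0.0, "turn": 10.7, "fingers": 1.0},
  {"tx": 0.0, "ty": 0.0, "tz": 0.00024, "turn": 10.7, "fingers": 1.0},
  {"tx": 0.0, "ty": 0.0, "tz": 0.00024, "turn": 10.7, "fingers": 1.0},
  {"tx": 0.0, "ty": 0.0, "tz": 0.00024, "turn": 10.7, "fingers": 1.0},
  {"tx": 0.0, "ty": 0.0, "tz": 0.00024, "turn": 10.7, "fingers": 1.0},
])

```text
t: 41.52
tool_pos: [576.1, -86.5, 34.0]
tcp_rot: [2.044, 2.385, 0.001]
contact_force: [-7.2, -0.7, -5.0]
finger_gap: 0.541
finger_force: 95.5
```

Request:
servo_tool([
  {"tx": 0.0, "ty": 0.0, "tz": 0.00024, "turn": 10.7, "fingers": 1.0},
  {"tx": 0.0, "ty": 0.0, "tz": 0.00024, "turn": 10.7, "fingers": 1.0},
  {"tx": 0.0, "ty": 0.0, "tz": 0.00024, "turn": 10.7, "fingers": 1.0},
  {"tx": 0.0, "ty": 0.0, "tz": 0.00024, "turn": 10.7, "fingers": 1.0},
  {"tx": 0.0, "ty": 0.0, "tz": 0.00024, "turn": 10.7, "fingers": 1.0},
])

```text
t: 42.15
tool_pos: [576.0, -87.5, 35.0]
tcp_rot: [0.752, 3.05, -0.002]
contact_force: [-2.4, -2.3, -12.9]
finger_gap: 0.54
finger_force: 94.6
```

Request:
servo_tool([
  {"tx": 0.0, "ty": 0.0, "tz": 0.0, "turn": -10.7, "fingers": 1.0},
  {"tx": 0.0, "ty": 0.0, "tz": 0.00024, "turn": -10.7, "fingers": 1.0},
  {"tx": 0.0, "ty": 0.0, "tz": 0.00024, "turn": -10.7, "fingers": 1.0},
  {"tx": 0.0, "ty": 0.0, "tz": 0.00024, "turn": -10.7, "fingers": 1.0},
  {"tx": 0.0, "ty": 0.0, "tz": 0.00024, "turn": -10.7, "fingers": 1.0},
])

```text
t: 42.78
tool_pos: [576.2, -86.6, 36.2]
tcp_rot: [2.058, 2.373, 0.001]
contact_force: [-4.5, 0.7, -7.1]
finger_gap: 0.539
finger_force: 96.2
```

Request:
servo_tool([
  {"tx": 0.0, "ty": 0.0, "tz": 0.00024, "turn": -10.7, "fingers": 1.0},
  {"tx": 0.0, "ty": 0.0, "tz": 0.00024, "turn": -10.7, "fingers": 1.0},
  {"tx": 0.0, "ty": 0.0, "tz": 0.00024, "turn": -10.7, "fingers": 1.0},
  {"tx": 0.0, "ty": 0.0, "tz": 0.00024, "turn": -10.7, "fingers": 1.0},
  {"tx": 0.0, "ty": 0.0, "tz": 0.00024, "turn": -10.7, "fingers": 1.0},
])

```text
t: 43.4
tool_pos: [576.5, -86.7, 37.4]
tcp_rot: [2.906, 1.193, 0.002]
contact_force: [-3.8, -3.0, -8.5]
finger_gap: 0.546
finger_force: 96.1
```

Request:
servo_tool([
  {"tx": 0.0, "ty": 0.0, "tz": 0.0, "turn": 10.7, "fingers": 1.0},
  {"tx": 0.0, "ty": 0.0, "tz": 0.00024, "turn": 10.7, "fingers": 1.0},
  {"tx": 0.0, "ty": 0.0, "tz": 0.00024, "turn": 10.7, "fingers": 1.0},
  {"tx": 0.0, "ty": 0.0, "tz": 0.00024, "turn": 10.7, "fingers": 1.0},
  {"tx": 0.0, "ty": 0.0, "tz": 0.00024, "turn": 10.7, "fingers": 1.0},
])

```text
t: 44.02
tool_pos: [575.7, -86.9, 38.2]
tcp_rot: [-2.044, -2.385, 0.001]
contact_force: [-7.9, -3.1, -9.6]
finger_gap: 0.543
finger_force: 95.7
```

Request:
servo_tool([
  {"tx": 0.0, "ty": 0.0, "tz": 0.00024, "turn": 10.7, "fingers": 1.0},
  {"tx": 0.0, "ty": 0.0, "tz": 0.00024, "turn": 10.7, "fingers": 1.0},
  {"tx": 0.0, "ty": 0.0, "tz": 0.00024, "turn": 10.7, "fingers": 1.0},
  {"tx": 0.0, "ty": 0.0, "tz": 0.00024, "turn": 10.7, "fingers": 1.0},
  {"tx": 0.0, "ty": 0.0, "tz": 0.00024, "turn": 10.7, "fingers": 1.0},
])

```text
t: 44.65
tool_pos: [576.1, -87.4, 39.5]
tcp_rot: [0.752, 3.049, -0.002]
contact_force: [-2.7, -0.3, -7.1]
finger_gap: 0.539
finger_force: 95.9
```

Request:
servo_tool([
  {"tx": 0.0, "ty": 0.0, "tz": 0.0, "turn": -10.7, "fingers": 1.0},
  {"tx": 0.0, "ty": 0.0, "tz": 0.00025, "turn": -10.7, "fingers": 1.0},
  {"tx": 0.0, "ty": 0.0, "tz": 0.00025, "turn": -10.7, "fingers": 1.0},
  {"tx": 0.0, "ty": 0.0, "tz": 0.00025, "turn": -10.7, "fingers": 1.0},
  {"tx": 0.0, "ty": 0.0, "tz": 0.00025, "turn": -10.7, "fingers": 1.0},
])

```text
t: 45.28
tool_pos: [576.3, -86.6, 40.5]
tcp_rot: [2.058, 2.373, 0.001]
contact_force: [-2.6, 1.1, -6.3]
finger_gap: 0.536
finger_force: 96.2
```

Request:
servo_tool([
  {"tx": 0.0, "ty": 0.0, "tz": 0.00025, "turn": -10.7, "fingers": 1.0},
  {"tx": 0.0, "ty": 0.0, "tz": 0.00025, "turn": -10.7, "fingers": 1.0},
  {"tx": 0.0, "ty": 0.0, "tz": 0.00025, "turn": -10.7, "fingers": 1.0},
  {"tx": 0.0, "ty": 0.0, "tz": 0.00025, "turn": -10.7, "fingers": 1.0},
  {"tx": 0.0, "ty": 0.0, "tz": 0.00025, "turn": -10.7, "fingers": 1.0},
])

```text
t: 45.9
tool_pos: [576.5, -86.8, 41.9]
tcp_rot: [2.906, 1.192, 0.002]
contact_force: [-2.9, -2.9, -6.0]
finger_gap: 0.544
finger_force: 96.4
```

Request:
servo_tool([
  {"tx": 0.0, "ty": 0.0, "tz": 0.0, "turn": 10.7, "fingers": 1.0},
  {"tx": 0.0, "ty": 0.0, "tz": 0.00026, "turn": 10.7, "fingers": 1.0},
  {"tx": 0.0, "ty": 0.0, "tz": 0.00026, "turn": 10.7, "fingers": 1.0},
  {"tx": 0.0, "ty": 0.0, "tz": 0.00026, "turn": 10.7, "fingers": 1.0},
  {"tx": 0.0, "ty": 0.0, "tz": 0.00026, "turn": 10.7, "fingers": 1.0},
])

```text
t: 46.52
tool_pos: [576.5, -86.7, 42.9]
tcp_rot: [2.043, 2.385, 0.001]
contact_force: [-2.5, -0.4, -4.5]
finger_gap: 0.542
finger_force: 96.1
```

Request:
servo_tool([
  {"tx": 0.0, "ty": 0.0, "tz": 0.00026, "turn": 10.7, "fingers": 1.0},
  {"tx": 0.0, "ty": 0.0, "tz": 0.00026, "turn": 10.7, "fingers": 1.0},
  {"tx": 0.0, "ty": 0.0, "tz": 0.00026, "turn": 10.7, "fingers": 1.0},
  {"tx": 0.0, "ty": 0.0, "tz": 0.00026, "turn": 10.7, "fingers": 1.0},
  {"tx": 0.0, "ty": 0.0, "tz": 0.00026, "turn": 10.7, "fingers": 1.0},
])

```text
t: 47.15
tool_pos: [576.6, -87.0, 44.3]
tcp_rot: [0.751, 3.049, -0.001]
contact_force: [-0.5, 0.1, -4.8]
finger_gap: 0.542
finger_force: 96.2
```

Request:
servo_tool([
  {"tx": 0.0, "ty": 0.0, "tz": 0.0, "turn": -10.7, "fingers": 1.0},
  {"tx": 0.0, "ty": 0.0, "tz": 0.00026, "turn": -10.7, "fingers": 1.0},
  {"tx": 0.0, "ty": 0.0, "tz": 0.00026, "turn": -10.7, "fingers": 1.0},
  {"tx": 0.0, "ty": 0.0, "tz": 0.00026, "turn": -10.7, "fingers": 1.0},
  {"tx": 0.0, "ty": 0.0, "tz": 0.00026, "turn": -10.7, "fingers": 1.0},
])

```text
t: 47.78
tool_pos: [576.8, -86.7, 45.4]
tcp_rot: [2.058, 2.372, 0.002]
contact_force: [0.6, -0.6, -4.5]
finger_gap: 0.546
finger_force: 96.5
```

Request:
servo_tool([
  {"tx": 0.0, "ty": 0.0, "tz": 0.00026, "turn": -10.7, "fingers": 1.0},
  {"tx": 0.0, "ty": 0.0, "tz": 0.00026, "turn": -10.7, "fingers": 1.0},
  {"tx": 0.0, "ty": 0.0, "tz": 0.00026, "turn": -10.7, "fingers": 1.0},
  {"tx": 0.0, "ty": 0.0, "tz": 0.00026, "turn": -10.7, "fingers": 1.0},
  {"tx": 0.0, "ty": 0.0, "tz": 0.00026, "turn": -10.7, "fingers": 1.0},
])

```text
t: 48.4
tool_pos: [576.8, -86.5, 46.7]
tcp_rot: [2.906, 1.193, 0.004]
contact_force: [0.4, -1.2, -4.8]
finger_gap: 0.542
finger_force: 96.6
```

Request:
servo_tool([
  {"tx": 0.0, "ty": 0.0, "tz": 0.0, "turn": 10.7, "fingers": 1.0},
  {"tx": 0.0, "ty": 0.0, "tz": 0.00026, "turn": 10.7, "fingers": 1.0},
  {"tx": 0.0, "ty": 0.0, "tz": 0.00026, "turn": 10.7, "fingers": 1.0},
  {"tx": 0.0, "ty": 0.0, "tz": 0.00026, "turn": 10.7, "fingers": 1.0},
  {"tx": 0.0, "ty": 0.0, "tz": 0.00026, "turn": 10.7, "fingers": 1.0},
])

```text
t: 49.02
tool_pos: [576.8, -86.7, 47.7]
tcp_rot: [2.043, 2.385, 0.002]
contact_force: [-0.2, -0.8, -4.9]
finger_gap: 0.539
finger_force: 96.1
```

Request:
servo_tool([
  {"tx": 0.0, "ty": 0.0, "tz": 0.0006, "turn": -2.0, "fingers": 1.0},
  {"tx": 0.0, "ty": 0.0, "tz": 0.001, "turn": -2.0, "fingers": 1.0},
  {"tx": 0.0, "ty": 0.0, "tz": 0.001, "turn": -2.4, "fingers": 1.0},
  {"tx": 0.0, "ty": 0.0, "tz": 0.002, "turn": 0.0, "fingers": 1.0},
  {"tx": 0.0, "ty": 0.0, "tz": 0.003, "turn": 0.0, "fingers": 1.0},
])

```text
t: 49.65
tool_pos: [576.0, -86.8, 53.9]
tcp_rot: [-2.181, -2.261, 0.0]
contact_force: [-0.1, -0.1, -4.1]
finger_gap: 0.544
finger_force: 96.3
```

Request:
servo_tool([
  {"tx": 0.0, "ty": 0.0, "tz": 0.02, "turn": 0.0, "fingers": 1.0},
  {"tx": 0.0, "ty": 0.0, "tz": 0.04, "turn": 0.0, "fingers": 1.0},
  {"tx": 0.0, "ty": 0.0, "tz": 0.03, "turn": 0.0, "fingers": 1.0},
  {"tx": -0.0143, "ty": 0.05, "tz": 0.0, "turn": 0.0, "fingers": 1.0},
  {"tx": -0.0143, "ty": 0.05, "tz": 0.0, "turn": 0.0, "fingers": 1.0},
])

```text
t: 50.28
tool_pos: [547.1, 14.3, 144.2]
tcp_rot: [2.182, 2.26, 0.001]
contact_force: [0.8, 0.1, -5.3]
finger_gap: 0.544
finger_force: 96.3
```

Request:
servo_tool([
  {"tx": -0.0143, "ty": 0.05, "tz": 0.0, "turn": 0.0, "fingers": 1.0},
  {"tx": -0.0143, "ty": 0.05, "tz": 0.0, "turn": 0.0, "fingers": 1.0},
  {"tx": -0.0143, "ty": 0.05, "tz": 0.0, "turn": 0.0, "fingers": 1.0},
  {"tx": -0.0143, "ty": 0.05, "tz": 0.0, "turn": 0.0, "fingers": 1.0},
  {"tx": 0.0, "ty": 0.0045, "tz": 0.0, "turn": 0.0, "fingers": 1.0},
])

```text
t: 50.9
tool_pos: [488.7, 221.5, 143.7]
tcp_rot: [-2.174, -2.265, -0.001]
contact_force: [1.4, -2.3, -4.7]
finger_gap: 0.539
finger_force: 96.2
```

Request:
servo_tool([
  {"tx": 0.0, "ty": 0.0, "tz": -0.02, "turn": 0.0, "fingers": 1.0},
  {"tx": 0.0, "ty": 0.0, "tz": -0.02, "turn": 0.0, "fingers": 1.0},
  {"tx": 0.0, "ty": 0.0, "tz": -0.01, "turn": 0.0, "fingers": 1.0},
  {"tx": 0.0, "ty": 0.0, "tz": 0.0, "turn": 0.0, "fingers": 1.0},
  {"tx": 0.0, "ty": 0.0, "tz": 0.0, "turn": 0.0, "fingers": 1.0},
])

```text
t: 51.52
tool_pos: [490.6, 217.6, 94.4]
tcp_rot: [2.181, 2.26, 0.001]
contact_force: [0.9, 0.3, -3.9]
finger_gap: 0.544
finger_force: 96.3
```

Expected contact at TCP about 84.

Request:
servo_tool([
  {"tx": 0.0, "ty": 0.0, "tz": -0.005, "turn": 0.0, "fingers": 1.0},
  {"tx": 0.0, "ty": 0.0, "tz": -0.003, "turn": 0.0, "fingers": 1.0},
  {"tx": 0.0, "ty": 0.0, "tz": -0.001, "turn": 0.0, "fingers": 1.0},
  {"tx": 0.0, "ty": 0.0, "tz": 0.0, "turn": 0.0, "fingers": 1.0},
])

```text
t: 52.02
tool_pos: [490.3, 217.7, 84.7]
tcp_rot: [-2.181, -2.261, 0.0]
contact_force: [-0.2, -0.5, -4.4]
finger_gap: 0.54
finger_force: 96.6
```

Request:
servo_tool([
  {"tx": 0.0, "ty": 0.0, "tz": -0.0008, "turn": 0.0, "fingers": 1.0},
  {"tx": 0.0, "ty": 0.0, "tz": 0.0, "turn": 0.0, "fingers": 1.0},
])

```text
t: 52.28
tool_pos: [490.3, 217.7, 84.5]
tcp_rot: [-2.181, -2.261, -0.001]
contact_force: [-2.8, -0.6, 7.8]
finger_gap: 0.544
finger_force: 97.7
```

Request:
servo_tool([
  {"tx": 0.0, "ty": 0.0, "tz": -0.0007, "turn": 0.0, "fingers": 1.0},
  {"tx": 0.0, "ty": 0.0, "tz": 0.0, "turn": 0.0, "fingers": 1.0},
])

```text
t: 52.52
tool_pos: [490.3, 217.8, 84.4]
tcp_rot: [-2.181, -2.261, -0.002]
contact_force: [-7.1, -1.0, 23.0]
finger_gap: 0.544
finger_force: 99.4
```

Request:
servo_tool([
  {"tx": 0.0, "ty": 0.0, "tz": 0.0008, "turn": 0.0, "fingers": 1.0},
  {"tx": 0.0, "ty": 0.0, "tz": 0.0, "turn": 0.0, "fingers": -0.2},
  {"tx": 0.0, "ty": 0.0, "tz": 0.0, "turn": 0.0, "fingers": -0.4},
  {"tx": 0.0, "ty": 0.0, "tz": 0.0, "turn": 0.0, "fingers": -1.0},
  {"tx": 0.0, "ty": 0.0, "tz": 0.0, "turn": 0.0, "fingers": -1.0},
], grip_force=20)

```text
t: 53.15
tool_pos: [490.3, 217.6, 84.0]
tcp_rot: [-2.181, -2.261, 0.0]
contact_force: [0.5, -0.4, 0.7]
finger_gap: 0.996
finger_force: 0.0
```

Request:
servo_tool([
  {"tx": 0.0, "ty": 0.0, "tz": 0.03, "turn": 0.0, "fingers": -1.0},
  {"tx": 0.0, "ty": 0.0, "tz": 0.05, "turn": 0.0, "fingers": -1.0},
  {"tx": 0.0, "ty": -0.05, "tz": 0.0, "turn": 2.0, "fingers": -1.0},
  {"tx": 0.0, "ty": -0.05, "tz": 0.0, "turn": 2.0, "fingers": -1.0},
  {"tx": 0.0, "ty": -0.05, "tz": 0.0, "turn": 2.0, "fingers": -1.0},
])

```text
t: 53.78
tool_pos: [490.1, 66.3, 164.2]
tcp_rot: [2.058, 2.373, 0.0]
contact_force: [0.5, -1.1, 0.3]
finger_gap: 0.996
finger_force: 0.0
```

Request:
servo_tool([
  {"tx": 0.0, "ty": -0.05, "tz": 0.0, "turn": 0.0, "fingers": -1.0},
  {"tx": 0.0, "ty": -0.05, "tz": 0.0, "turn": 0.0, "fingers": -1.0},
  {"tx": 0.0, "ty": -0.05, "tz": 0.0, "turn": 0.0, "fingers": -1.0},
  {"tx": 0.0, "ty": -0.05, "tz": 0.0, "turn": 0.0, "fingers": -1.0},
  {"tx": 0.0, "ty": -0.05, "tz": 0.0, "turn": 0.0, "fingers": -1.0},
])

```text
t: 54.4
tool_pos: [490.1, -184.0, 164.1]
tcp_rot: [2.06, 2.372, 0.0]
contact_force: [0.2, 0.5, 0.3]
finger_gap: 0.997
finger_force: 0.0
```

Request:
servo_tool([
  {"tx": 0.0015, "ty": -0.019, "tz": 0.0, "turn": 0.0, "fingers": -1.0},
  {"tx": 0.0, "ty": 0.0, "tz": 0.0, "turn": 0.0, "fingers": -1.0},
  {"tx": 0.0, "ty": 0.0, "tz": 0.0, "turn": 0.0, "fingers": -1.0},
])

```text
t: 54.78
tool_pos: [492.0, -199.8, 164.0]
tcp_rot: [-2.058, -2.373, -0.001]
contact_force: [0.2, -0.3, -0.1]
finger_gap: 1.005
finger_force: 0.0
```

Run:
```python
from h import *
for n in ("top","scene"):
    p,d=cams.camera(n); print(n)
    for o in tops(n,132,160,(500,700,60,330),p,d):print(*o)
    for o in tops(n,105,128,(440,540,60,330),p,d):print(*o)
    for o in tops(n,52,75,(450,620,-320,-50),p,d):print(*o)
    cv2.imwrite(f"pics/{n}3.png",p[:,:,::-1])
```

```text
top
[247. 244.] 146 [606.9 221.2] 23.9 [606.6 220.8 146.3] 147.9
[269. 243.] 132 [609.1 161.1] 23.8 [609.  161.2 147.1] 147.2
[249. 287.] 130 [490.  216.7] 24.0 [489.7 216.7 117.9] 118.5
[393. 285.] 37 [ 496. -189.] 18.5 [ 498.2 -185.1   62.1] 62.0
scene
[372. 270.] 340 [609.1 164.2] 25.5 [609.9 165.7 144.3] 146.1
[389. 293.] 352 [605.9 226. ] 25.2 [607.6 225.9 144.6] 146.5
[434. 275.] 292 [489.8 219.7] 25.5 [491.3 221.3 115.6] 116.5
[336. 156.] 197 [ 491.5 -197.8] 27.2 [ 491.2 -196.8   61.3] 61.8
```

View pics/scene3.png

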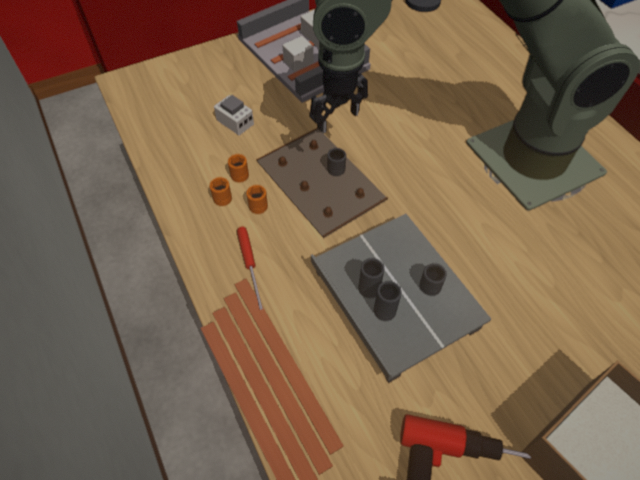

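Two deep sockets at (371,275) and (388,300) and one short at (433,278) stand on the shelf; the last short one is still on the stand at (337,160).

Request:
servo_tool([
  {"tx": 0.0, "ty": -0.0012, "tz": -0.05, "turn": 0.0, "fingers": -1.0},
  {"tx": 0.0, "ty": 0.0, "tz": -0.05, "turn": 0.0, "fingers": -1.0},
  {"tx": 0.0, "ty": 0.0, "tz": -0.034, "turn": 0.0, "fingers": -0.6},
  {"tx": 0.0, "ty": 0.0, "tz": 0.0, "turn": 0.0, "fingers": -0.24},
  {"tx": 0.0, "ty": 0.0, "tz": 0.0, "turn": 0.0, "fingers": -0.18},
])

```text
t: 55.5
tool_pos: [492.3, -202.4, 31.4]
tcp_rot: [2.059, 2.372, 0.001]
contact_force: [0.5, -0.3, 0.5]
finger_gap: 0.588
finger_force: 0.0
```

Request:
servo_tool([
  {"tx": 0.0, "ty": 0.0, "tz": 0.0, "turn": 0.0, "fingers": -0.16},
  {"tx": 0.0, "ty": 0.0, "tz": 0.0, "turn": 0.0, "fingers": -0.12},
  {"tx": 0.0, "ty": 0.0, "tz": 0.0, "turn": 0.0, "fingers": -0.08},
  {"tx": 0.0, "ty": 0.0, "tz": 0.0, "turn": 0.0, "fingers": 0.0},
])

```text
t: 56.0
tool_pos: [491.8, -202.6, 31.4]
tcp_rot: [2.06, 2.371, 0.0]
contact_force: [-5.0, 1.2, 13.9]
finger_gap: 0.557
finger_force: 18.4
```

Request:
servo_tool([
  {"tx": 0.0, "ty": 0.0, "tz": 0.0, "turn": 0.0, "fingers": 1.0},
  {"tx": 0.0, "ty": 0.0, "tz": 0.0, "turn": 0.0, "fingers": 1.0},
  {"tx": 0.0, "ty": 0.0, "tz": 0.0, "turn": 0.0, "fingers": 1.0},
], grip_force=90)

```text
t: 56.38
tool_pos: [491.8, -202.6, 31.8]
tcp_rot: [2.059, 2.372, 0.0]
contact_force: [-7.6, 2.1, 22.9]
finger_gap: 0.544
finger_force: 89.0
```

Request:
servo_tool([
  {"tx": 0.0, "ty": 0.0, "tz": 0.0, "turn": 10.7, "fingers": 1.0},
  {"tx": 0.0, "ty": 0.0, "tz": 0.00025, "turn": 10.7, "fingers": 1.0},
  {"tx": 0.0, "ty": 0.0, "tz": 0.00025, "turn": 10.7, "fingers": 1.0},
  {"tx": 0.0, "ty": 0.0, "tz": 0.00025, "turn": 10.7, "fingers": 1.0},
  {"tx": 0.0, "ty": 0.0, "tz": 0.00025, "turn": 10.7, "fingers": 1.0},
])

```text
t: 57.0
tool_pos: [493.1, -201.9, 32.0]
tcp_rot: [0.761, 3.045, 0.001]
contact_force: [5.5, 6.6, -5.6]
finger_gap: 0.545
finger_force: 93.3
```

Request:
servo_tool([
  {"tx": 0.0, "ty": 0.0, "tz": 0.0, "turn": -10.7, "fingers": 1.0},
  {"tx": 0.0, "ty": 0.0, "tz": 0.00025, "turn": -10.7, "fingers": 1.0},
  {"tx": 0.0, "ty": 0.0, "tz": 0.00025, "turn": -10.7, "fingers": 1.0},
  {"tx": 0.0, "ty": 0.0, "tz": 0.00025, "turn": -10.7, "fingers": 1.0},
  {"tx": 0.0, "ty": 0.0, "tz": 0.00025, "turn": -10.7, "fingers": 1.0},
])

```text
t: 57.62
tool_pos: [491.4, -202.3, 32.6]
tcp_rot: [-2.066, -2.365, 0.0]
contact_force: [-3.4, 0.6, -6.0]
finger_gap: 0.544
finger_force: 94.5
```

Request:
servo_tool([
  {"tx": 0.0, "ty": 0.0, "tz": 0.00025, "turn": -10.7, "fingers": 1.0},
  {"tx": 0.0, "ty": 0.0, "tz": 0.00025, "turn": -10.7, "fingers": 1.0},
  {"tx": 0.0, "ty": 0.0, "tz": 0.00025, "turn": -10.7, "fingers": 1.0},
  {"tx": 0.0, "ty": 0.0, "tz": 0.00025, "turn": -10.7, "fingers": 1.0},
  {"tx": 0.0, "ty": 0.0, "tz": 0.00025, "turn": -10.7, "fingers": 1.0},
])

```text
t: 58.25
tool_pos: [490.4, -202.1, 33.4]
tcp_rot: [-2.909, -1.181, 0.003]
contact_force: [-12.3, 1.7, -10.1]
finger_gap: 0.545
finger_force: 94.3
```

Request:
servo_tool([
  {"tx": -0.001, "ty": 0.0003, "tz": 0.0, "turn": 10.7, "fingers": 1.0},
  {"tx": 0.0002, "ty": 0.0, "tz": 0.00024, "turn": 10.7, "fingers": 1.0},
  {"tx": 0.0002, "ty": 0.0, "tz": 0.00024, "turn": 10.7, "fingers": 1.0},
  {"tx": 0.0002, "ty": 0.0, "tz": 0.00024, "turn": 10.7, "fingers": 1.0},
  {"tx": 0.0002, "ty": 0.0, "tz": 0.00024, "turn": 10.7, "fingers": 1.0},
])

```text
t: 58.88
tool_pos: [492.1, -202.8, 34.8]
tcp_rot: [2.052, 2.376, 0.0]
contact_force: [1.0, -3.1, -13.4]
finger_gap: 0.537
finger_force: 95.2
```

Request:
servo_tool([
  {"tx": 0.0002, "ty": 0.0, "tz": 0.00024, "turn": 10.7, "fingers": 1.0},
  {"tx": 0.0002, "ty": 0.0, "tz": 0.00024, "turn": 10.7, "fingers": 1.0},
  {"tx": 0.0002, "ty": 0.0, "tz": 0.00024, "turn": 10.7, "fingers": 1.0},
  {"tx": 0.0002, "ty": 0.0, "tz": 0.00024, "turn": 10.7, "fingers": 1.0},
  {"tx": 0.0002, "ty": 0.0, "tz": 0.00024, "turn": 10.7, "fingers": 1.0},
])

```text
t: 59.5
tool_pos: [493.3, -201.8, 36.2]
tcp_rot: [0.762, 3.046, 0.0]
contact_force: [3.5, 6.1, -8.6]
finger_gap: 0.542
finger_force: 95.8
```

Request:
servo_tool([
  {"tx": -0.0002, "ty": 0.0, "tz": 0.0, "turn": -10.7, "fingers": 1.0},
  {"tx": -0.0002, "ty": 0.0, "tz": 0.00024, "turn": -10.7, "fingers": 1.0},
  {"tx": -0.0002, "ty": 0.0, "tz": 0.00024, "turn": -10.7, "fingers": 1.0},
  {"tx": -0.0002, "ty": 0.0, "tz": 0.00024, "turn": -10.7, "fingers": 1.0},
  {"tx": -0.0002, "ty": 0.0, "tz": 0.00024, "turn": -10.7, "fingers": 1.0},
])

```text
t: 60.12
tool_pos: [491.4, -202.3, 37.1]
tcp_rot: [2.067, 2.366, -0.0]
contact_force: [-3.3, -0.3, -9.1]
finger_gap: 0.543
finger_force: 96.2
```

Request:
servo_tool([
  {"tx": -0.0002, "ty": 0.0, "tz": 0.00024, "turn": -10.7, "fingers": 1.0},
  {"tx": -0.0002, "ty": 0.0, "tz": 0.00024, "turn": -10.7, "fingers": 1.0},
  {"tx": -0.0002, "ty": 0.0, "tz": 0.00024, "turn": -10.7, "fingers": 1.0},
  {"tx": -0.0002, "ty": 0.0, "tz": 0.00024, "turn": -10.7, "fingers": 1.0},
  {"tx": -0.0002, "ty": 0.0, "tz": 0.00024, "turn": -10.7, "fingers": 1.0},
])

```text
t: 60.75
tool_pos: [490.2, -202.0, 38.3]
tcp_rot: [-2.91, -1.182, -0.0]
contact_force: [-5.8, -1.3, -5.4]
finger_gap: 0.544
finger_force: 97.1
```

Request:
servo_tool([
  {"tx": 0.0, "ty": 0.0, "tz": 0.0, "turn": 10.7, "fingers": 1.0},
  {"tx": 0.0002, "ty": 0.0, "tz": 0.00025, "turn": 10.7, "fingers": 1.0},
  {"tx": 0.0002, "ty": 0.0, "tz": 0.00025, "turn": 10.7, "fingers": 1.0},
  {"tx": 0.0002, "ty": 0.0, "tz": 0.00025, "turn": 10.7, "fingers": 1.0},
  {"tx": 0.0002, "ty": 0.0, "tz": 0.00025, "turn": 10.7, "fingers": 1.0},
])

```text
t: 61.38
tool_pos: [491.6, -202.3, 39.2]
tcp_rot: [2.052, 2.377, 0.0]
contact_force: [0.1, -1.9, -8.4]
finger_gap: 0.544
finger_force: 96.6
```

Request:
servo_tool([
  {"tx": 0.0002, "ty": 0.0, "tz": 0.00025, "turn": 10.7, "fingers": 1.0},
  {"tx": 0.0002, "ty": 0.0, "tz": 0.00025, "turn": 10.7, "fingers": 1.0},
  {"tx": 0.0002, "ty": 0.0, "tz": 0.00025, "turn": 10.7, "fingers": 1.0},
  {"tx": 0.0002, "ty": 0.0, "tz": 0.00025, "turn": 10.7, "fingers": 1.0},
  {"tx": 0.0002, "ty": 0.0, "tz": 0.00025, "turn": 10.7, "fingers": 1.0},
])

```text
t: 62.0
tool_pos: [493.6, -201.7, 40.7]
tcp_rot: [0.761, 3.045, 0.001]
contact_force: [4.8, 5.7, -6.7]
finger_gap: 0.548
finger_force: 96.4
```

Request:
servo_tool([
  {"tx": 0.0, "ty": 0.0, "tz": 0.0, "turn": -10.7, "fingers": 1.0},
  {"tx": -0.0002, "ty": 0.0, "tz": 0.00025, "turn": -10.7, "fingers": 1.0},
  {"tx": -0.0002, "ty": 0.0, "tz": 0.00025, "turn": -10.7, "fingers": 1.0},
  {"tx": -0.0002, "ty": 0.0, "tz": 0.00025, "turn": -10.7, "fingers": 1.0},
  {"tx": -0.0002, "ty": 0.0, "tz": 0.00025, "turn": -10.7, "fingers": 1.0},
])

```text
t: 62.62
tool_pos: [491.5, -202.2, 41.5]
tcp_rot: [2.067, 2.366, -0.0]
contact_force: [-2.7, -1.2, -6.8]
finger_gap: 0.542
finger_force: 96.8
```

Request:
servo_tool([
  {"tx": -0.0002, "ty": 0.0, "tz": 0.00025, "turn": -10.7, "fingers": 1.0},
  {"tx": -0.0002, "ty": 0.0, "tz": 0.00025, "turn": -10.7, "fingers": 1.0},
  {"tx": -0.0002, "ty": 0.0, "tz": 0.00025, "turn": -10.7, "fingers": 1.0},
  {"tx": -0.0002, "ty": 0.0, "tz": 0.00025, "turn": -10.7, "fingers": 1.0},
  {"tx": -0.0002, "ty": 0.0, "tz": 0.00025, "turn": -10.7, "fingers": 1.0},
])

```text
t: 63.25
tool_pos: [490.4, -202.0, 42.8]
tcp_rot: [-2.91, -1.182, -0.0]
contact_force: [-4.6, -1.0, -4.5]
finger_gap: 0.54
finger_force: 96.9
```

Request:
servo_tool([
  {"tx": 0.0, "ty": 0.0, "tz": 0.0, "turn": 10.7, "fingers": 1.0},
  {"tx": 0.0002, "ty": 0.0, "tz": 0.00025, "turn": 10.7, "fingers": 1.0},
  {"tx": 0.0002, "ty": 0.0, "tz": 0.00025, "turn": 10.7, "fingers": 1.0},
  {"tx": 0.0002, "ty": 0.0, "tz": 0.00025, "turn": 10.7, "fingers": 1.0},
  {"tx": 0.0002, "ty": 0.0, "tz": 0.00025, "turn": 10.7, "fingers": 1.0},
])

```text
t: 63.88
tool_pos: [491.7, -202.2, 43.9]
tcp_rot: [2.052, 2.378, 0.001]
contact_force: [-0.1, -0.1, -3.2]
finger_gap: 0.542
finger_force: 96.7
```

Request:
servo_tool([
  {"tx": 0.0002, "ty": 0.0, "tz": 0.00025, "turn": 10.7, "fingers": 1.0},
  {"tx": 0.0002, "ty": 0.0, "tz": 0.00025, "turn": 10.7, "fingers": 1.0},
  {"tx": 0.0002, "ty": 0.0, "tz": 0.00025, "turn": 10.7, "fingers": 1.0},
  {"tx": 0.0002, "ty": 0.0, "tz": 0.00025, "turn": 10.7, "fingers": 1.0},
  {"tx": 0.0002, "ty": 0.0, "tz": 0.00025, "turn": 10.7, "fingers": 1.0},
])

```text
t: 64.5
tool_pos: [493.0, -201.9, 45.1]
tcp_rot: [0.761, 3.047, 0.0]
contact_force: [2.2, 3.8, -5.1]
finger_gap: 0.543
finger_force: 96.7
```

Request:
servo_tool([
  {"tx": 0.0, "ty": 0.0, "tz": 0.0, "turn": -10.7, "fingers": 1.0},
  {"tx": -0.0002, "ty": 0.0, "tz": 0.00025, "turn": -10.7, "fingers": 1.0},
  {"tx": -0.0002, "ty": 0.0, "tz": 0.00025, "turn": -10.7, "fingers": 1.0},
  {"tx": -0.0002, "ty": 0.0, "tz": 0.00025, "turn": -10.7, "fingers": 1.0},
  {"tx": -0.0002, "ty": 0.0, "tz": 0.00025, "turn": -10.7, "fingers": 1.0},
])

```text
t: 65.12
tool_pos: [491.9, -202.2, 46.1]
tcp_rot: [2.066, 2.365, 0.001]
contact_force: [0.1, 0.8, -4.3]
finger_gap: 0.544
finger_force: 96.9
```

Request:
servo_tool([
  {"tx": -0.0002, "ty": 0.0, "tz": 0.00025, "turn": -10.7, "fingers": 1.0},
  {"tx": -0.0002, "ty": 0.0, "tz": 0.00025, "turn": -10.7, "fingers": 1.0},
  {"tx": -0.0002, "ty": 0.0, "tz": 0.00025, "turn": -10.7, "fingers": 1.0},
  {"tx": -0.0002, "ty": 0.0, "tz": 0.00025, "turn": -10.7, "fingers": 1.0},
  {"tx": -0.0002, "ty": 0.0, "tz": 0.00025, "turn": -10.7, "fingers": 1.0},
])

```text
t: 65.75
tool_pos: [491.0, -202.0, 47.3]
tcp_rot: [2.91, 1.182, 0.002]
contact_force: [0.1, -0.2, -4.0]
finger_gap: 0.541
finger_force: 96.9
```

Request:
servo_tool([
  {"tx": 0.0, "ty": 0.0, "tz": 0.0, "turn": 10.7, "fingers": 1.0},
  {"tx": 0.0002, "ty": 0.0, "tz": 0.00025, "turn": 10.7, "fingers": 1.0},
  {"tx": 0.0002, "ty": 0.0, "tz": 0.00025, "turn": 10.7, "fingers": 1.0},
  {"tx": 0.0002, "ty": 0.0, "tz": 0.00025, "turn": 10.7, "fingers": 1.0},
  {"tx": 0.0002, "ty": 0.0, "tz": 0.00025, "turn": 10.7, "fingers": 1.0},
])

```text
t: 66.38
tool_pos: [491.7, -202.2, 48.4]
tcp_rot: [2.052, 2.378, 0.001]
contact_force: [0.1, -0.6, -4.4]
finger_gap: 0.54
finger_force: 96.7
```

Request:
servo_tool([
  {"tx": 0.0, "ty": 0.0, "tz": 0.0006, "turn": -2.0, "fingers": 1.0},
  {"tx": 0.0, "ty": 0.0, "tz": 0.001, "turn": -2.0, "fingers": 1.0},
  {"tx": 0.0, "ty": 0.0, "tz": 0.001, "turn": -2.0, "fingers": 1.0},
  {"tx": 0.0, "ty": 0.0, "tz": 0.002, "turn": 0.0, "fingers": 1.0},
  {"tx": 0.0, "ty": 0.0, "tz": 0.003, "turn": 0.0, "fingers": 1.0},
])

```text
t: 67.0
tool_pos: [491.3, -202.2, 55.4]
tcp_rot: [-2.181, -2.26, 0.0]
contact_force: [-0.5, 0.9, -4.2]
finger_gap: 0.544
finger_force: 96.8
```

Request:
servo_tool([
  {"tx": 0.0, "ty": 0.0, "tz": 0.02, "turn": 0.0, "fingers": 1.0},
  {"tx": 0.0, "ty": 0.0, "tz": 0.04, "turn": 0.0, "fingers": 1.0},
  {"tx": 0.0, "ty": 0.0, "tz": 0.03, "turn": 0.0, "fingers": 1.0},
  {"tx": 0.0, "ty": 0.05, "tz": 0.0, "turn": 0.0, "fingers": 1.0},
  {"tx": 0.0, "ty": 0.05, "tz": 0.0, "turn": 0.0, "fingers": 1.0},
])

```text
t: 67.62
tool_pos: [491.3, -101.1, 145.7]
tcp_rot: [2.182, 2.259, 0.001]
contact_force: [1.8, 0.5, -4.5]
finger_gap: 0.544
finger_force: 96.8
```

Request:
servo_tool([
  {"tx": 0.0, "ty": 0.05, "tz": 0.0, "turn": 0.0, "fingers": 1.0},
  {"tx": 0.0, "ty": 0.05, "tz": 0.0, "turn": 0.0, "fingers": 1.0},
  {"tx": 0.0, "ty": 0.05, "tz": 0.0, "turn": 0.0, "fingers": 1.0},
  {"tx": 0.0, "ty": 0.05, "tz": 0.0, "turn": 0.0, "fingers": 1.0},
  {"tx": 0.001, "ty": 0.05, "tz": 0.0, "turn": 0.0, "fingers": 1.0},
])

```text
t: 68.25
tool_pos: [492.1, 149.5, 145.5]
tcp_rot: [-2.181, -2.261, -0.0]
contact_force: [1.1, -0.1, -4.1]
finger_gap: 0.541
finger_force: 96.8
```

Request:
servo_tool([
  {"tx": 0.0, "ty": 0.006, "tz": -0.01, "turn": 0.0, "fingers": 1.0},
  {"tx": 0.0, "ty": 0.0, "tz": -0.02, "turn": 0.0, "fingers": 1.0},
  {"tx": 0.0, "ty": 0.0, "tz": 0.0, "turn": 0.0, "fingers": 1.0},
  {"tx": 0.0, "ty": 0.0, "tz": 0.0, "turn": 0.0, "fingers": 1.0},
])

```text
t: 68.75
tool_pos: [492.6, 153.3, 115.8]
tcp_rot: [2.182, 2.26, 0.0]
contact_force: [-0.5, -1.1, -4.5]
finger_gap: 0.541
finger_force: 96.6
```

Run:
```python
from h import *
p,d=cams.camera("scene")
for o in tops("scene",132,160,(500,700,60,330),p,d):print(*o)
for o in tops("scene",100,150,(420,560,60,330),p,d):print(*o)
cv2.imwrite("pics/s4.png",cv2.resize(p[120:360,240:560,::-1],None,fx=2,fy=2))
```

```text
[413. 253.] 100 [515.1 169.8] 17.3 [513.8 169.4 143.4] 143.5
[372. 270.] 332 [608.2 164.9] 25.3 [610.  166.  144.5] 146.4
[389. 293.] 351 [606.5 225.4] 24.9 [607.7 225.9 144.7] 146.2
[419. 252.] 456 [492.6 160.2] 36.4 [495.4 167.2 130.6] 130.8
[434. 275.] 343 [490.4 220.1] 25.0 [491.3 221.3 113.5] 115.1
```

View pics/s4.png

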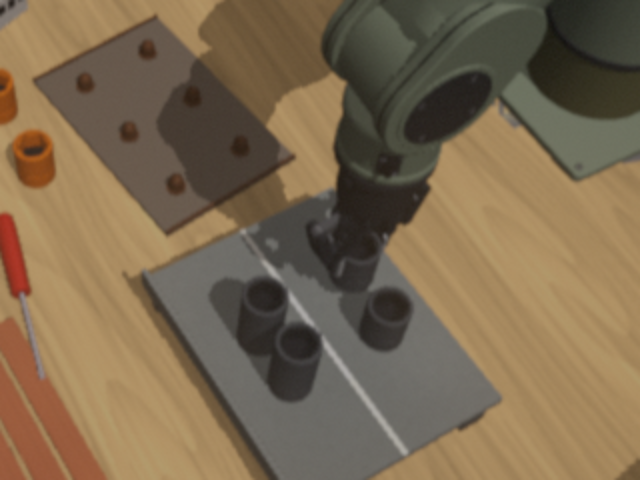

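Held socket at crop (360,260); its neighbour C at (387,318) has not moved. Lowering.

Request:
servo_tool([
  {"tx": 0.0006, "ty": 0.001, "tz": -0.015, "turn": 0.0, "fingers": 1.0},
  {"tx": 0.0, "ty": 0.0, "tz": -0.01, "turn": 0.0, "fingers": 1.0},
  {"tx": 0.0, "ty": 0.0, "tz": -0.003, "turn": 0.0, "fingers": 1.0},
  {"tx": 0.0, "ty": 0.0, "tz": -0.001, "turn": 0.0, "fingers": 1.0},
  {"tx": 0.0, "ty": 0.0, "tz": 0.0, "turn": 0.0, "fingers": 1.0},
])

```text
t: 69.42
tool_pos: [493.0, 154.8, 86.3]
tcp_rot: [2.181, 2.261, 0.0]
contact_force: [-0.9, -0.1, -5.3]
finger_gap: 0.542
finger_force: 96.8
```

Request:
servo_tool([
  {"tx": 0.0, "ty": 0.0, "tz": -0.0008, "turn": 0.0, "fingers": 1.0},
  {"tx": 0.0, "ty": 0.0, "tz": 0.0, "turn": 0.0, "fingers": 1.0},
])

```text
t: 69.68
tool_pos: [493.1, 154.8, 85.9]
tcp_rot: [2.181, 2.261, 0.001]
contact_force: [-1.6, 0.6, 5.3]
finger_gap: 0.54
finger_force: 98.0
```

Request:
servo_tool([
  {"tx": 0.0, "ty": 0.0, "tz": -0.0005, "turn": 0.0, "fingers": 1.0},
  {"tx": 0.0, "ty": 0.0, "tz": 0.0, "turn": 0.0, "fingers": 1.0},
])

```text
t: 69.92
tool_pos: [493.1, 154.9, 85.9]
tcp_rot: [2.181, 2.261, 0.002]
contact_force: [-5.4, -1.1, 16.3]
finger_gap: 0.541
finger_force: 99.3
```

Request:
servo_tool([
  {"tx": 0.0, "ty": 0.0, "tz": 0.0006, "turn": 0.0, "fingers": 1.0},
  {"tx": 0.0, "ty": 0.0, "tz": 0.0, "turn": 0.0, "fingers": -0.2},
  {"tx": 0.0, "ty": 0.0, "tz": 0.0, "turn": 0.0, "fingers": -0.4},
  {"tx": 0.0, "ty": 0.0, "tz": 0.0, "turn": 0.0, "fingers": -1.0},
  {"tx": 0.0, "ty": 0.0, "tz": 0.0, "turn": 0.0, "fingers": -1.0},
], grip_force=20)

```text
t: 70.55
tool_pos: [493.0, 154.7, 85.5]
tcp_rot: [-2.181, -2.261, 0.0]
contact_force: [0.4, -0.4, -1.3]
finger_gap: 0.996
finger_force: 0.0
```

Request:
servo_tool([
  {"tx": 0.0, "ty": 0.0, "tz": 0.03, "turn": 0.0, "fingers": -1.0},
  {"tx": 0.0, "ty": 0.0, "tz": 0.05, "turn": 0.0, "fingers": -1.0},
  {"tx": 0.0, "ty": -0.05, "tz": 0.0, "turn": 0.0, "fingers": -1.0},
  {"tx": 0.0, "ty": -0.05, "tz": 0.0, "turn": 0.0, "fingers": -1.0},
  {"tx": 0.0, "ty": -0.05, "tz": 0.0, "turn": 0.0, "fingers": -1.0},
])

```text
t: 71.18
tool_pos: [492.8, 3.3, 165.6]
tcp_rot: [2.181, 2.261, 0.0]
contact_force: [0.8, -0.8, -0.3]
finger_gap: 1.001
finger_force: 0.0
```

Request:
servo_tool([
  {"tx": 0.0, "ty": -0.05, "tz": 0.0, "turn": 0.0, "fingers": -1.0},
  {"tx": 0.0, "ty": -0.05, "tz": 0.0, "turn": 0.0, "fingers": -1.0},
  {"tx": 0.0, "ty": -0.05, "tz": 0.0, "turn": 0.0, "fingers": -1.0},
  {"tx": 0.0, "ty": 0.0, "tz": 0.0, "turn": 0.0, "fingers": -1.0},
  {"tx": 0.0, "ty": 0.0, "tz": 0.0, "turn": 0.0, "fingers": -1.0},
])

```text
t: 71.8
tool_pos: [492.9, -144.8, 165.4]
tcp_rot: [-2.181, -2.261, -0.0]
contact_force: [-0.1, -0.3, 0.5]
finger_gap: 0.997
finger_force: 0.0
```

Run:
```python
from h import *
for n in ("top","scene"):
    p,d=cams.camera(n); print(n)
    for o in tops(n,132,160,(540,700,60,330),p,d):print(*o)
    for o in tops(n,105,128,(440,540,60,330),p,d):print(*o)
    cv2.imwrite(f"pics/{n}5.png",p[:,:,::-1])
    g=p.astype(int);_,_,W=cloud(n,p,d)
    if n=="top":
        v,u=np.indices(d.shape);m=(u>330)&(u<460)&(v>225)&(v<320)&(g[...,0]-g[...,2]<45)&(g.sum(2)<300)&(W[...,2]<15)
        print("plate",cv2.minAreaRect(W[m][:,:2].astype(np.float32)))
```

```text
top
[247. 244.] 144 [606.8 220.9] 23.8 [607.  221.  146.7] 147.4
[269. 243.] 135 [608.8 161. ] 23.8 [609.  161.5 147. ] 148.1
[250. 287.] 129 [490.1 216.1] 23.9 [489.5 216.1 117.5] 117.8
[272. 286.] 125 [493.1 154.7] 23.7 [493.2 155.  117.3] 117.7
plate ((526.0410766601562, -199.1136932373047), (226.10633850097656, 301.12030029296875), 8.684082984924316)
scene
[372. 270.] 336 [609.6 164.2] 25.5 [609.7 165.9 144.5] 146.2
[389. 293.] 345 [606.8 224.7] 25.0 [607.7 225.8 144.9] 146.5
[417. 253.] 285 [491.8 159.8] 25.5 [493.6 160.2 115.4] 116.6
[434. 275.] 291 [490.9 220.5] 24.6 [491.3 221.2 115.6] 116.6
```

View pics/top5.png

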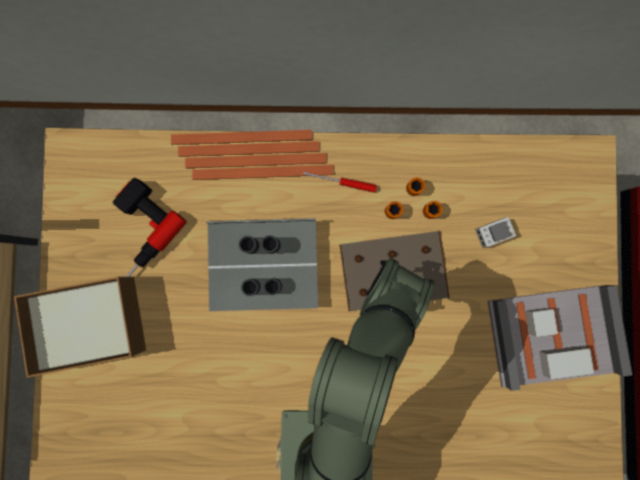

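All four sockets stand in two rows: (247,244), (270,243) at the back and (250,287), (273,286) in front, and the stand has not moved. I'll wait briefly and check for a late knock.

Request:
servo_tool([
  {"tx": 0.0, "ty": 0.0, "tz": 0.01, "turn": 0.0, "fingers": -1.0},
  {"tx": 0.0, "ty": 0.0, "tz": 0.0, "turn": 0.0, "fingers": -1.0},
  {"tx": 0.0, "ty": 0.0, "tz": 0.0, "turn": 0.0, "fingers": -1.0},
  {"tx": 0.0, "ty": 0.0, "tz": 0.0, "turn": 0.0, "fingers": -1.0},
  {"tx": 0.0, "ty": 0.0, "tz": 0.0, "turn": 0.0, "fingers": -1.0},
])

```text
t: 72.53
tool_pos: [492.9, -145.2, 175.4]
tcp_rot: [-2.181, -2.261, 0.0]
contact_force: [0.3, -0.6, -0.3]
finger_gap: 1.001
finger_force: 0.0
```

Request:
servo_tool([
  {"tx": 0.0, "ty": 0.0, "tz": 0.0, "turn": 0.0, "fingers": -1.0},
  {"tx": 0.0, "ty": 0.0, "tz": 0.0, "turn": 0.0, "fingers": -1.0},
  {"tx": 0.0, "ty": 0.0, "tz": 0.0, "turn": 0.0, "fingers": -1.0},
  {"tx": 0.0, "ty": 0.0, "tz": 0.0, "turn": 0.0, "fingers": -1.0},
  {"tx": 0.0, "ty": 0.0, "tz": 0.0, "turn": 0.0, "fingers": -1.0},
])

```text
t: 73.15
tool_pos: [492.9, -145.2, 175.5]
tcp_rot: [-2.181, -2.261, 0.0]
contact_force: [0.4, -0.0, 0.4]
finger_gap: 1.0
finger_force: 0.0
```

Request:
servo_tool([
  {"tx": 0.0, "ty": 0.0, "tz": 0.0, "turn": 0.0, "fingers": -1.0},
  {"tx": 0.0, "ty": 0.0, "tz": 0.0, "turn": 0.0, "fingers": -1.0},
  {"tx": 0.0, "ty": 0.0, "tz": 0.0, "turn": 0.0, "fingers": -1.0},
  {"tx": 0.0, "ty": 0.0, "tz": 0.0, "turn": 0.0, "fingers": -1.0},
  {"tx": 0.0, "ty": 0.0, "tz": 0.0, "turn": 0.0, "fingers": -1.0},
])

```text
t: 73.78
tool_pos: [493.0, -145.2, 175.5]
tcp_rot: [-2.181, -2.261, 0.0]
contact_force: [-0.8, 0.3, 0.2]
finger_gap: 1.004
finger_force: 0.0
```

Run:
```python
from h import *
p,d=cams.camera("top")
B=tops("top",132,160,(540,700,60,330),p,d);F=tops("top",105,128,(440,540,60,330),p,d)
for o in B+F:print(o[2])
ref=[(606.8,220.9),(608.8,161),(490.1,216.1),(493.1,154.7)]
if len(B+F)==4 and all(np.hypot(*(o[2]-r))<4 for o,r in zip(B+F,ref)): print("done",bot.job_done())
```

```text
[606.6 220.8]
[608.9 160.9]
[490.7 216.4]
[493. 155.]
the job is handed in; nothing more can be done
done None
```

All four sockets present (two deep, two short) were twisted free and stand upright in their two shelf rows, about 12 mm apart, with no sign that the stand or bystanders moved; the job was handed in at about 74 s, and no verdict was returned.

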